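# Wedge a lacquer box tight on the clamping board

### The arm

A 6-joint arm with a two-finger parallel gripper is mounted at the origin on the work surface. World frame = base frame: x ahead of the robot, y to its left, z up, the work surface at z = 0. Lengths are in mm, angles in rad, forces in N, time in s.
With the tool pointing down it reaches from about 150 to 775 mm from the base axis. Payload 6.1 kg.
Tool frame: the origin (TCP) lies on the mounting face of the last link; the fingertips stand 173 mm ahead of it and the grasp point (between the pads) lies 155 mm ahead of it; z points along the fingers, y is the line along which they close (so a half turn about z gives the same grasp; the last joint's range is limited). The gripper opens to 85 mm and grips with 20 to 120 N. Pads are 22 mm wide; open, the fingers measure 114 mm over their backs; the gripper's body (76 mm by 85 mm) begins 54 mm behind the grasp point. The pads swing forward as they close: fully open they stand 13 mm farther back than shut.
Start: joints at [-1.205, 0.126, -0.04, 1.405, 0, 1.571], TCP at [187.783, -490.251, 404.695] pointing down, gripper open.
Joint ranges: [-2.72, 2.72], [-0.95, 1.95], [-1.27, 1.35], [-1.78, 2.02], [-1.46, 1.47], [-3.14, 3.14]. Speed limits (rad/s): [2.39, 2.39, 3.01, 3.14, 3.14, 3.14].

### API

Orientations are given as a rotation vector (axis times angle).
In Python, from station import env gives the robot as it stands.
- The arm moves only by the tool carry_out, never from a script. Its argument "series" is a list that holds one entry, the list of rows, each a list of 6 numbers: the shift along the world's x, y, z each as a share of 5 cm, from -1 to 1, then the turn, a rotation vector about the world's x, y, z each as a share of 0.15 rad, from -1 to 1. In form: [[[dx, dy, dz, ax, ay, az], ...]]. A call has 1 to 20 rows; each row shifts and turns the commanded pose from where the row before left it; what a row does not reach is not made up. A row lasts 1/10 s, in which the tool goes at most 50 mm and 8.59 degrees, less where a joint would pass 70% of its speed; a pose out of reach is approached as far as the arm can. A call with a number of a shift or a turn outside -1 to 1 is refused whole. A call with a gripper value outside its range is refused whole. "hand" is the opening, from -1 (shut) to 1 (fully open), set as the call begins (left out, the last holds). The fingers move at their own pace and stop on an object; the grip force is fixed at half the most. Time passes only in rows, so rows that do not move let the fingers close. It gives the time, the measured TCP pose, the force, the opening and the grip force at its end, in the units of the state.
- env.sense(): the state, without advancing time (a new reading comes with each control period).
- env.get_image(name): name is "scene" or "top"; returns the picture (384x512x3 uint8, blue, green, red); there is no depth.
- env.camera_params(name): a dict with "camera_matrix" (3x3 intrinsics, pixels), "k1" (the pictures are not rectified: a ray, as slopes to the right and down, at radius r is drawn at 1 + k1 r^2 times it, then the intrinsics apply), "R" (3x3) and "t" (3): a world point X has camera coordinates R X + t. Camera axes: x right, y down, z forward; pixel columns grow to the right and rows downward; lengths in mm; the calibration is good to about 2 mm. A picture is of the moment at which its call begins. camera_params takes no time and is no camera call.
- env.close_job(): hands the job in; it is judged then, once.
The state is a dict: "clock": time; "joint_pos": joint angles; "joint_vel": joint speeds; "effort": joint torques, N m; "position": TCP position; "orientation": TCP orientation; "contact_force": force on the tool from outside, world axes, zero at the start; "torque": the same for the moment, N m; "width": finger opening in mm; "grasp_force": force on a finger pad.
Only numpy, scipy, OpenCV 4.12 (cv2) and the standard library are available. Lean on these libraries where they do the work, as an engineer would, in place of code of your own. Each camera call takes 0.05 s, during which the arm holds its last target. There are 200 camera calls.

### The job

Clear every wooden offcut off the clamping board into the pink basin, then lay the red lacquer box flat in the board's bed, alongside the green sprung jaw and up to the end stop, and stand the wedge loosely in the open throat between box and slanted cleat. Take the mallet and tap the wedge in, by mallet and not by hand, until it advances no more and the jaw is pressed fully back, then lay the mallet flat on the blue mat again. Leave the bowl, jar and bottle where they stand.

Things in the scene. Friction and masses are not known exactly. Their poses are not given: they have to be found in the camera images.
- board: Wedge-clamping board fixed to the bench (elsewhere each time), z up, origin at bench height. Grey base 12 thick, x -75..100, y -125..100. On it, all 18 high (tops z = 30): end stop, fence with sprung green jaw at +x, slanted cleat at -x. The bed for the box lies between jaw (face x = 52 relaxed) and cleat; the wedge goes between box and cleat, from +y, thin end first, driven to -y.
- stop_face (a point): Middle of the end stop's face that looks to the board's +y, at board (30, -100, 21). The stop is a dark block, board x 12..48, y -120..-100. The box's end rests against it.
- cleat_mid (a point): Middle of the slanted cleat's working face, board (-16, -20, 21). The face runs from board (-6, -70) to (-25, 30) and some 6 mm on at both ends; the dark cleat is 30 thick behind it (-x side). With the box's side it forms the throat, a V open to +y.
- jaw (a joint): How far the green sprung jaw is pushed back, m: 0 relaxed (face at board x = 52 mm), 0.008 fully back against the fence (face at x = 60), a hard stop. It slides along the board's +x; its spring pushes back with about 1.8 N at 0, 3.4 N at 0.008, plus 0.4 N friction. The wedge holds it by friction when let go.
- jaw_face (a point): Middle of the jaw's face (jaw 150 long along the board's y, 17 high, 14 thick), 9 above the base. The dark fence behind it spans board x 74..100, y -102..62.
- box: Red lacquered pen box with gold spots and a black line round it, closed and solid, 56 (own x) x 160 (own y) x 50 high (z), about 0.22 kg. Origin: centre of its underside. Either way round. Clamped tight and touching the end stop it lies at board x = 32, y = -20, z = 12, its long side along the board's y; with the jaw relaxed at x = 24.
- wedge: Pale wooden wedge 165 long, 32 high, 70 g, same either way up. Own x points along it to the thin end; origin on the underside at the middle of its tail. Tail x -32.5..32.5 parallel, 29.4 wide (good grip), butt end (yellow) at x = -32.5. From x = 32.5 to 132.5 it tapers on both sides to 10 wide.
- wedge_snug (a point): Point of the board (-22, 103, 12) where the wedge's origin lies when it just becomes snug by hand (box against the relaxed jaw). There and in driving, the wedge's x axis is at board yaw -84.5 degrees.
- wedge_tight (a point): Point of the board (-14, 62, 12) where the wedge's origin lies when tight, jaw fully back. From snug to tight it slides along the cleat, 41 mm to -y and 8 mm to +x. Driving takes about 2 to 8 N, rising sharply at the end.
- mallet: Small wooden mallet lying on its side, 0.22 kg. Own x points along the handle to the head; origin below the handle on the underside, near the centre of mass. Dark head 36 (x) x 72 (y) x 36 (z), centre x = 48, z = 18; striking faces look to own +y and -y. Pale handle 22 x 22, centre z = 18, from x = -110 to the head; end swelling 30 x 26 x 36 at x = -125. Grip at x = 0, closing along y.
- mallet_grip (a point): Centre of the mallet's handle at the good grip point, own (0, 0, 18).
- wedge_mid (a point): Centre of the wedge's tail, own (0, 0, 16).
- mat: Thin fixed blue felt mat, 250 (x) x 200 (y) x 4 high, where mallet and wedge lie at first. Origin: centre of its underside.
- basin: Pinkish round basin for waste, fixed, rim radius 88, 65 high, 4 mm wall. Origin: centre of its underside.
- bowl: Small dark lacquer bowl, rim radius 55, 55 high, a bystander. Origin: centre of its underside.
- jar: Red closed jar, radius 30, 85 high, a bystander. Origin: centre of its underside.
- bottle: Amber bottle with a yellow cap, radius 28, 130 high, a bystander. Origin: centre of its underside.
- offcut1: Pale beech offcut, a block 26 x 30 x 32 (x, y, z) with a step cut from its upper third (upper third only 62 % as wide in y, flush with the -y side); about 20 g. May be absent. Origin: centre of its underside.
- offcut2: Pale beech offcut, a block 28 x 26 x 30 (x, y, z) with a step cut from its upper third (upper third only 62 % as wide in y, flush with the -y side); about 20 g. May be absent. Origin: centre of its underside.
- offcut3: Pale beech offcut, a block 26 x 28 x 34 (x, y, z) with a step cut from its upper third (upper third only 62 % as wide in y, flush with the -y side); about 20 g. May be absent. Origin: centre of its underside.
- offcut4: Pale beech offcut, a block 28 x 28 x 28 (x, y, z) with a step cut from its upper third (upper third only 62 % as wide in y, flush with the -y side); about 20 g. May be absent. Origin: centre of its underside.
- offcut5: Pale beech offcut, a block 30 x 28 x 30 (x, y, z) with a step cut from its upper third (upper third only 62 % as wide in y, flush with the -y side); about 20 g. May be absent. Origin: centre of its underside.
- offcut6: Pale beech offcut, a block 26 x 26 x 32 (x, y, z) with a step cut from its upper third (upper third only 62 % as wide in y, flush with the -y side); about 20 g. May be absent. Origin: centre of its underside.
Mind the look-alikes: they are no part of the job. What is shaped like the offcut1 but black, grey or purple is not meant.

How it is judged (in metres and radians):
On the way, in this order (a step that is already met when the one before it is completed fails the run):
1. every offcut present lies in the basin (horizontal distance between each of offcut1, offcut2, offcut3, offcut4, offcut5, offcut6 and basin below 0.08 m and height (world z) of each of offcut1, offcut2, offcut3, offcut4, offcut5, offcut6 below 0.075 m), for 0.2 s.
2. the box lies flat in the bed and the wedge stands in the throat's mouth, the jaw not yet driven back (x of box in the frame of board between 0.018 and 0.037 m and y of box in the frame of board between -0.026 and -0.008 m and z of box in the frame of board between 0.008 and 0.016 m and angle between the y axis of box and the y axis of board, either way round below 0.07 rad and x of wedge in the frame of board between -0.045 and 0.004 m and z of wedge_mid in the frame of board between 0.022 and 0.034 m and angle between the x axis of wedge and the y axis of board, either way round below 0.25 rad and y of wedge in the frame of board below 0.14 m and value of joint jaw below 0.0045 m), for 0.2 s.
3. the mallet drives the wedge (pushes it with over 1.5 N) while the jaw is still less than 5 mm back (contact force between mallet and wedge above 1.5 N and value of joint jaw below 0.005 m).
4. the wedge has been driven home: jaw pressed back over 6.6 of its 8 mm (value of joint jaw above 0.0066 m and y of wedge in the frame of board below 0.082 m), for 0.3 s.
At the end, for the whole second after the job is handed in: Offcuts in the basin; box flat in the bed, up to 12 mm from the end stop and square within 4 degrees; wedge flat in the throat, jaw held over 6.6 of its 8 mm back; mallet flat on the mat, its origin within 80 mm of the mat's middle; all at rest (all of step 1 and all of step 4 and x of box in the frame of board between 0.018 and 0.037 m and y of box in the frame of board between -0.026 and -0.008 m and z of box in the frame of board between 0.008 and 0.016 m and angle between the y axis of box and the y axis of board, either way round below 0.07 rad and x of wedge in the frame of board between -0.045 and 0.004 m and z of wedge_mid in the frame of board between 0.022 and 0.034 m and angle between the x axis of wedge and the y axis of board, either way round below 0.25 rad and horizontal distance between mallet and mat below 0.08 m and height (world z) of mallet_grip between 0.014 and 0.028 m and angle between mallet's own x axis and vertical between 1.47 and 1.67 rad and linear speed of each of mallet, box, wedge below 0.02 m/s); the robot touches nothing.
It fails at once if bowl, jar or bottle shifted over 30 mm or tipped (distance of any of bowl, jar, bottle from where it was at the start of the episode above 0.03 m or angle between any of bowl, jar, bottle's own z axis and vertical above 0.35 rad).
It fails at once if the wedge driven by hand: fingers pressing the wedge by over 4 N while the jaw is more than 5 mm back (contact force between the fingers and wedge above 4 N and value of joint jaw above 0.005 m).
Of offcut1, offcut2, offcut3, offcut4, offcut5, offcut6 only 4 to 6 are there at a start; the rules pass over those that are not, and their reading is None.
At some moment in a run one of offcut1, offcut2, offcut3, offcut4, offcut5, offcut6 may be knocked a few centimetres aside while the robot is not near it.
Once in a run the grip may slacken for a moment while it holds something.
It also fails if it takes over 210 s, if anything falls off the work surface, if the arm or the gripper's body presses on something with over 40 N, if the wrist force passes 120 N, or if a joint passes its speed limit or range.

## Working session

There is one attempt and no reset: what is moved stays moved. The work goes in short steps, Python scripts to look and compute and a tool call to move; the robot and the scene stay as the last step left them, time stands still between calls to the robot, and variables do not carry over. Pictures are saved under pics/ and viewed, at most 14 in all, crops included, and the job is handed in when it is done.

Besides the shell and the picture viewer there is one more tool, called as name(argument=value, ...), one argument or row to a line, values as JSON. carry_out: Moves the arm, as the interface text tells. Shift numbers are shares of 5 cm and turn numbers shares of 0.15 rad, none past 1 either way. Its arguments: {"type":"object","properties":{"series":{"type":"array"},"hand":{"type":"number"}},"required":["series"]}

```bash
ls; mkdir -p pics; python3 - <<'E'
from station import env
import cv2
for n in("top","scene"):
    im=env.get_image(n); cv2.imwrite(f"pics/{n}0.png",im)
    p=env.camera_params(n); print(n,p)
print(env.sense())
E
```

```text
pics
top {'camera_matrix': array([[457.78555308,   0.        , 258.14077181],
       [  0.        , 457.78555308, 194.22890999],
       [  0.        ,   0.        ,   1.        ]]), 'k1': -0.16377363107055146, 'R': array([[-0.00991788, -0.99960566, -0.02627103],
       [-0.98827841,  0.01380124, -0.15203717],
       [ 0.15233979,  0.02445521, -0.98802557]]), 't': array([  69.91858714,  576.61429926, 1372.75098306])}
scene {'camera_matrix': array([[385.43858383,   0.        , 251.06070166],
       [  0.        , 385.43858383, 193.92310251],
       [  0.        ,   0.        ,   1.        ]]), 'k1': 0.015460872779407586, 'R': array([[-0.83122284,  0.55588168,  0.00800914],
       [ 0.45540866,  0.68910474, -0.56368219],
       [-0.31885974, -0.46489808, -0.82595293]]), 't': array([ 470.39035014, -254.61819024, 1161.81140048])}
{'clock': 0.1, 'joint_pos': array([-1.20501124e+00,  1.26359224e-01, -4.05179921e-02,  1.40536922e+00,
        8.36127907e-06,  1.57080575e+00]), 'joint_vel': array([ 0.00023714, -0.00089835,  0.00176679,  0.00022604, -0.00030136,
       -0.00131822]), 'effort': array([ 3.54036229e-05, -4.36909139e+01,  3.53602517e+01,  1.36856013e-02,
        7.42486350e-05, -1.52208810e-05]), 'position': array([ 187.74662999, -490.16900339,  403.98036701]), 'orientation': array([-3.08779535e+00, -5.71101825e-01,  4.01191243e-04]), 'contact_force': array([ 0.74387396,  0.02970415, -0.09788619]), 'torque': array([-0.00496414, -0.0217685 , -0.005573  ]), 'grasp_force': 0.0, 'width': 85.34715572455518}
```

```bash
python3 - <<'E'
import cv2
for n in("top","scene"):
    im=cv2.imread(f"pics/{n}0.png"); im=cv2.resize(im,(800,600),interpolation=cv2.INTER_CUBIC); cv2.imwrite(f"pics/{n}0b.png",im)
E
```

```text
(no output)
```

View pics/top0b.png

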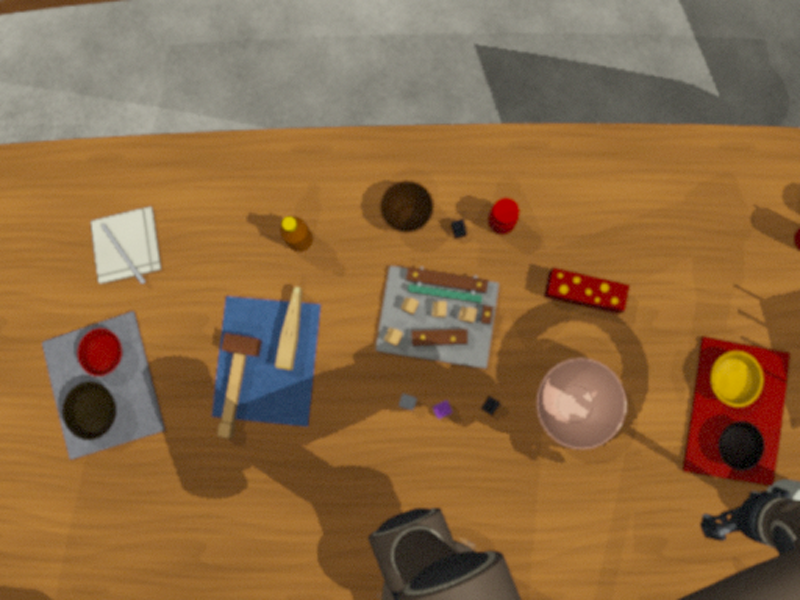

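View pics/scene0b.png

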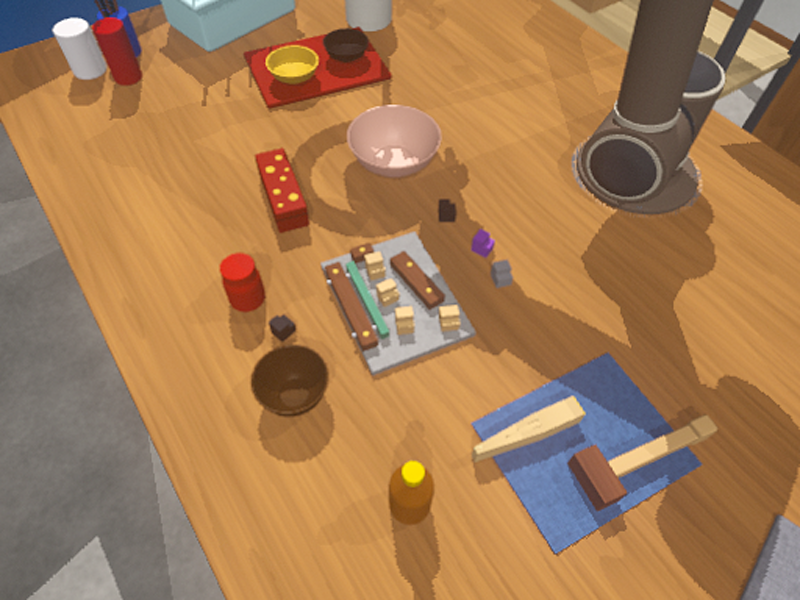

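Top view, in 800x600 pixels:
- Four pale offcuts are on the board, at (410,304), (440,307), (467,313) and (395,337).
- The look-alikes are off the board: grey (408,401), purple (442,409), black (491,405) and (458,229). Only the pale beech ones fit the description.
- The box is at (587,290), the basin at (582,403), the wedge at (289,328) and the mallet at (238,385).

Next I enlarge the crops to confirm.

```bash
cat > h.py <<'E'
import numpy as np, cv2
from station import env
P={n:env.camera_params(n) for n in("top","scene")}
def ray(n,u,v):
    p=P[n];K=p["camera_matrix"]
    xd,yd=(u-K[0,2])/K[0,0],(v-K[1,2])/K[1,1]
    x,y=cv2.undistortPoints(np.array([[[u,v]]],float),K,np.array([p["k1"],0,0,0.]))[0,0]
    return -p["R"].T@p["t"], p["R"].T@np.array([x,y,1])
def w(n,u,v,z):
    c,d=ray(n,u,v); return c+d*(z-c[2])/d[2]
def px(n,X):
    p=P[n]; return cv2.projectPoints(np.array(X,float).reshape(-1,3),cv2.Rodrigues(p["R"])[0],p["t"],p["camera_matrix"],np.array([p["k1"],0,0,0.]))[0][:,0]
def shot(n,f,crop,s):
    im=env.get_image(n) if isinstance(n,str) else n
    x0,y0,x1,y1=crop
    cv2.imwrite(f,cv2.resize(im[y0:y1,x0:x1],None,fx=s,fy=s,interpolation=cv2.INTER_CUBIC)); return im
E
python3 - <<'E'
from h import *
t=cv2.imread("pics/top0.png")
shot(t,"pics/c_board.png",(235,160,335,235),8)
shot(t,"pics/c_mat.png",(125,175,217,295),5)
shot(t,"pics/c_box.png",(340,165,410,295),4.6)
a=cv2.imread("pics/c_mat.png"); b=cv2.imread("pics/c_box.png"); h=600
c=np.zeros((600,a.shape[1]+b.shape[1],3),np.uint8); c[:a.shape[0],:a.shape[1]]=a; c[:b.shape[0],a.shape[1]:]=b[:600]
print(a.shape,b.shape); cv2.imwrite("pics/c_mb.png",c)
E
```

```text
(600, 460, 3) (598, 322, 3)
```

View pics/c_board.png

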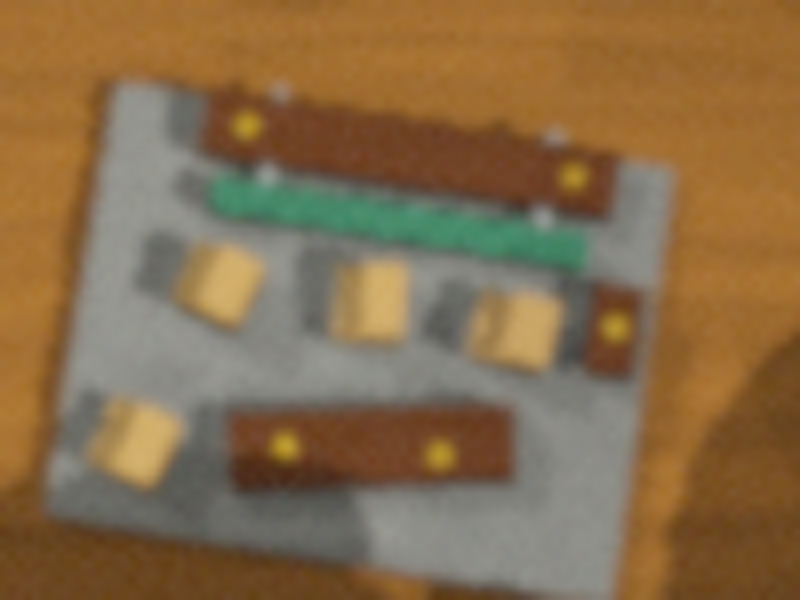

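View pics/c_mb.png

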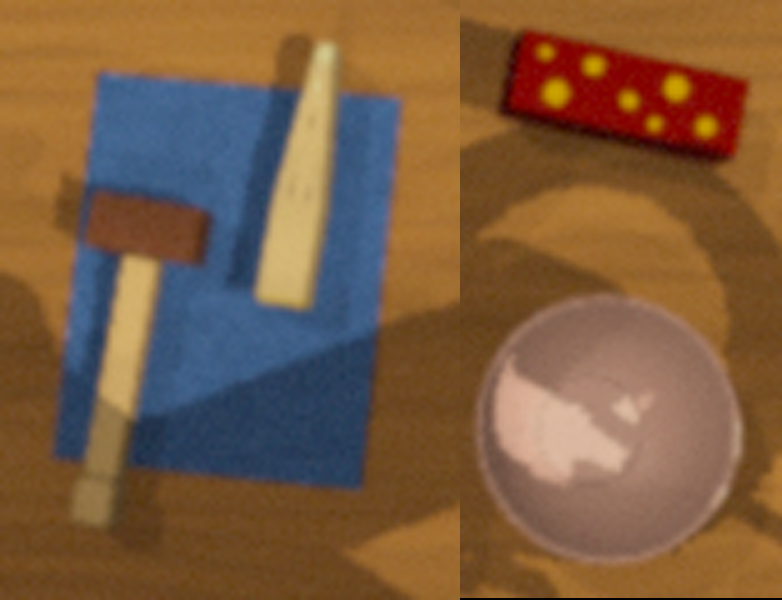

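The crops show four pale stepped blocks on the board, so these are the offcuts meant. The mallet and wedge lie on the mat, with the wedge's butt end toward the robot. Now I fit poses.

```bash
cat >> h.py <<'E'
from scipy.optimize import least_squares
def up(pts,off,s,ox=0): return [((x-ox+.5)/s-.5+off[0],(y+.5)/s-.5+off[1]) for x,y in pts]
def fit(n,uv,loc,x0,z0=0,loss="linear"):
    """rigid x,y,yaw from pixel points of known local points (at base height z0)"""
    loc=np.array(loc,float);uv=np.array(uv)
    def W(p):
        c,s=np.cos(p[2]),np.sin(p[2]); q=loc.copy(); q[:,0]=p[0]+c*loc[:,0]-s*loc[:,1]; q[:,1]=p[1]+s*loc[:,0]+c*loc[:,1]; q[:,2]+=z0; return q
    r=least_squares(lambda p:(px(n,W(p))-uv).ravel(),x0,x_scale=[10,10,.1],loss=loss)
    return r.x,np.round(r.fun.reshape(-1,2),1).tolist()
E
python3 - <<'E'
from h import *
print("cam",-P["top"]["R"].T@P["top"]["t"],-P["scene"]["R"].T@P["scene"]["t"])
B=(235,160);M=(125,175);X=(340,165)
uv=up([(110,82),(678,165),(615,598),(45,515)],B,8)
print("board",fit("top",uv,[(100,100,12),(100,-125,12),(-75,-125,12),(-75,100,12)],[400,0,0]))
uv=up([(97,72),(402,97),(362,490),(55,458)],M,5)
print("mat",fit("top",uv,[(125,100,4),(125,-100,4),(-125,-100,4),(-125,100,4)],[400,200,0]))
uv=up([(318,42),(338,42),(257,290),(313,294)],M,5)
print("wedge",fit("top",uv,[(132.5,5,32),(132.5,-5,32),(-32.5,14.7,32),(-32.5,-14.7,32)],[400,200,0],4))
uv=up([(92,192),(210,212),(85,247),(203,264),(122,258),(160,258)],M,5)
print("mallet",fit("top",uv[:4],[(66,36,36),(66,-36,36),(30,36,36),(30,-36,36)],[400,300,0],4))
e=[w("top",*q,37) for q in up([(141,258),(103,478)],M,5)];print("handle",e,np.arctan2(*(e[0]-e[1])[[1,0]]))
uv=up([(522,32),(748,80),(735,150),(508,102)],X,4.6,460)
for q in uv: print("box",w("top",*q,50))
print("basin",[w("top",*q,65) for q in up([(610,430),(478,430),(742,430),(610,296),(610,564)],X,4.6,460)])
for q in up([(222,283),(378,300),(518,328),(140,440)],B,8): print("off",w("top",*q,12+31))
s=cv2.imread("pics/scene0.png")
shot(s,"pics/c_box2.png",(150,80,210,155),7.5)
E
```

```text
cam [ 361.42431921   28.36210724 1445.8167148 ] [877.40941335 454.10111198 812.31036929]
board (array([ 5.46907429e+02,  1.00083940e+01, -1.60838648e-01]), [[0.6, 0.1], [-0.6, -0.2], [-0.1, 0.1], [0.2, -0.0]])
mat (array([ 4.71880750e+02,  3.46132648e+02, -9.46572105e-02]), [[0.3, 0.1], [-0.1, -0.0], [0.1, -0.2], [-0.2, 0.1]])
wedge (array([ 4.89593063e+02,  2.97621408e+02, -1.56390279e-01]), [[0.5, -1.1], [-0.4, -0.7], [0.9, 0.6], [-1.1, 1.2]])
mallet (array([ 4.52622830e+02,  3.96844896e+02, -1.50369550e-01]), [[1.0, 0.1], [-0.5, -0.7], [0.5, 0.4], [-1.0, 0.3]])
handle [array([481.99215951, 394.0906483 ,  37.        ]), array([345.10051572, 416.0498838 ,  37.        ])] -0.15905818546351286
box [ 643.95775019 -233.73836712   50.        ]
box [ 609.01956452 -387.90644302   50.        ]
box [ 561.1131213  -376.04061874   50.        ]
box [ 596.00239841 -222.11703616   50.        ]
basin [array([ 375.08936387, -278.94796815,   65.        ]), array([ 376.88312386, -191.80579072,   65.        ]), array([ 372.98923579, -367.24131637,   65.        ]), array([ 462.97319403, -282.35436078,   65.        ]), array([ 288.07911941, -276.0696598 ,   65.        ])]
off [575.31606763  50.17025293  43.        ]
off [567.82086468 -10.12634202  43.        ]
off [556.12985675 -64.04342037  43.        ]
off [514.56595142  82.45490597  43.        ]
```

View pics/c_box2.png

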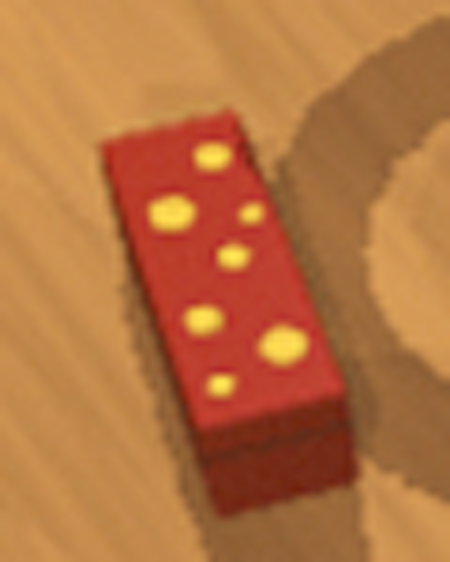

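Box stands upright: the seam runs round its side and the spots are on top. Its top corners in the scene crop are (103,147), (235,110), (345,390) and (198,430).

```bash
cat >> h.py <<'E'
from scipy.spatial.transform import Rotation as Ro
BO=(546.9,10.0,-0.161)
def b2w(x,y): c,s=np.cos(BO[2]),np.sin(BO[2]); return np.array([BO[0]+c*x-s*y,BO[1]+s*x+c*y])
def w2b(X,Y): c,s=np.cos(BO[2]),np.sin(BO[2]); d=np.array([X,Y])-BO[:2]; return np.array([c*d[0]+s*d[1],-s*d[0]+c*d[1]])
def st():
    s=env.sense(); y=Ro.from_rotvec(s["orientation"]).as_matrix(); 
    return s,np.arctan2(y[1,1],y[0,1])   # yaw of closing line
E
python3 - <<'E'
from h import *
S=(150,80)
uv=up([(103,147),(235,110),(345,390),(198,430),(220,518),(357,480)],S,7.5)
L=[(28,-80,50),(-28,-80,50),(-28,80,50),(28,80,50),(28,80,0),(-28,80,0)]
print("box scene",fit("scene",uv,L,[600,-300,-.2]))
uv=up([(522,32),(748,80),(735,150),(508,102)],(340,165),4.6,460)
print("box top",fit("top",uv,[(28,80,50),(28,-80,50),(-28,-80,50),(-28,80,50)],[600,-300,-.2]))
for q in up([(222,283),(378,300),(518,328),(140,440)],(235,160),8): a=w("top",*q,43); print("off board",w2b(*a[:2]))
S2=lambda pts:[((x+.5)*.64-.5,(y+.5)*.64-.5) for x,y in pts]
# scene: board base corners, mallet, wedge from 800 px picture
print("board scene",fit("scene",S2([(374,374),(473,331),(412,234),(322,264)]),[(100,100,12),(-75,100,12),(-75,-125,12),(100,-125,12)],[547,10,-.16]))
print("wedge scene",fit("scene",S2([(475,444),(474,452),(577,397),(586,411)]),[(132.5,5,32),(132.5,-5,32),(-32.5,-14.7,32),(-32.5,14.7,32)],[490,300,-.16],4)) if 0 else None
s,y=st(); print("yaw",y,s["joint_pos"][[0,5]])
E
```

```text
box scene (array([ 6.02135840e+02, -3.08649713e+02, -2.39500374e-01]), [[-1.1, -1.3], [0.4, -0.7], [0.5, 0.2], [-0.3, 0.0], [-0.4, 0.7], [0.9, 0.7]])
box top (array([ 6.02573159e+02, -3.04982942e+02, -2.24693403e-01]), [[-0.2, -1.2], [0.3, -1.0], [0.3, 1.2], [-0.4, 0.9]])
off board [21.60906941 44.20599778]
off board [ 23.87666538 -16.51233091]
off board [ 20.98004809 -71.60625628]
off board [-43.53079694  66.33455973]
board scene (array([ 5.48600898e+02,  9.70638530e+00, -1.59676516e-01]), [[-0.7, -0.4], [1.8, 0.7], [0.7, -1.2], [-1.7, 0.4]])
yaw -1.2050206648839557 [-1.20501124  1.57080575]
```

Poses are consistent between the two views:
- **Board:** about (547, 10), yaw −0.161.
- **Box:** about (602, −307).
- **Basin:** about (375, −279).

Moving above the first offcut.

carry_out(
  series=[
    [[0.408,0.715,-0.19,0,0,0.327],[0.408,0.715,-0.19,0,0,0.327],[0.408,0.715,-0.19,0,0,0.327],[0.408,0.715,-0.19,0,0,0.327],[0.408,0.715,-0.19,0,0,0.327],[0.408,0.715,-0.19,0,0,0.327],[0.408,0.715,-0.19,0,0,0.327],[0.408,0.715,-0.19,0,0,0.327],[0.408,0.715,-0.19,0,0,0.327],[0.408,0.715,-0.19,0,0,0.327],[0.408,0.715,-0.19,0,0,0.327],[0.408,0.715,-0.19,0,0,0.327],[0.408,0.715,-0.19,0,0,0.327],[0.408,0.715,-0.19,0,0,0.327],[0.408,0.715,-0.19,0,0,0.327],[0.408,0.715,-0.19,0,0,0.327],[0,0,0,0,0,0],[0,0,0,0,0,0]],
  ],
  hand=0.4,
)

```text
clock: 1.9
position: [514.0, 82.4, 251.8]
orientation: [-2.634, -1.711, 0.003]
contact_force: [0.5, -0.1, -0.6]
width: 59.7
grasp_force: 0.0
```

```bash
python3 - <<'E'
from h import *
s,y=st(); print(s["position"],y,s["width"],s["joint_pos"],s["clock"])
im=shot("top","pics/t1.png",(215,140,345,290),4); 
i2=shot("scene","pics/t2.png",(200,140,320,245),4)
a=cv2.imread("pics/t1.png");b=cv2.imread("pics/t2.png");print(a.shape,b.shape)
b=cv2.resize(b,(0,0),fx=.58,fy=.58); c=np.zeros((600,a.shape[1]+b.shape[1],3),np.uint8);c[:600,:a.shape[1]]=a;c[:b.shape[0],a.shape[1]:]=b;cv2.imwrite("pics/t12.png",c)
E
```

```text
[513.99536185  82.43341761 251.77924621] -0.4186920580572384 59.7042429744771 [ 1.59096575e-01  1.63769853e-01 -3.34497358e-01  1.07480434e+00
 -3.11305337e-04  2.14858401e+00] 1.9
(600, 520, 3) (420, 480, 3)
```

View pics/t12.png

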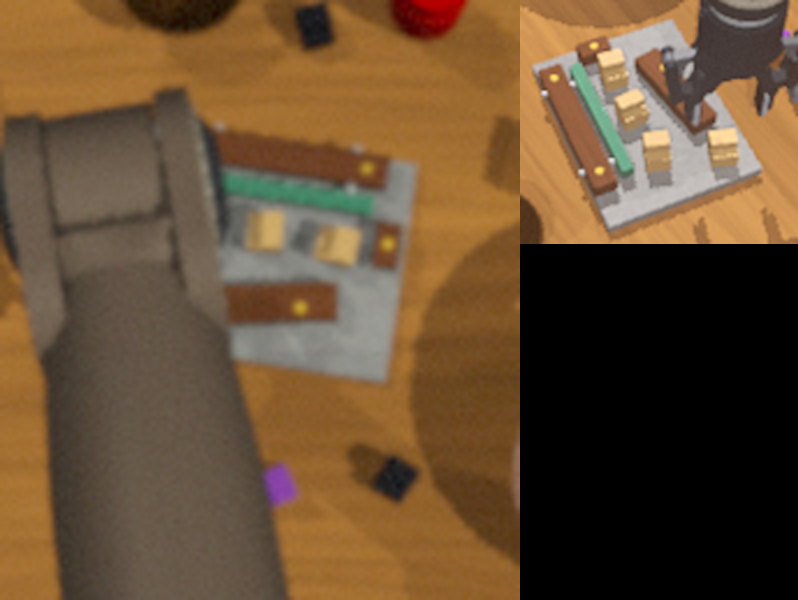

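The hand hovers over the offcut at the cleat's end, and all four offcuts are still where I measured them. Grasping it and carrying it to the basin.

carry_out(
  series=[
    [[0,0,-0.9,0,0,0],[0,0,-0.23,0,0,0],[0,0,0,0,0,0]],
  ],
)

```text
clock: 2.3
position: [512.7, 80.6, 194.7]
orientation: [-2.636, -1.706, 0.007]
contact_force: [-0.0, -0.2, 0.6]
width: 59.8
grasp_force: 0.0
```

carry_out(
  series=[
    [[0,0,0,0,0,0],[0,0,0,0,0,0],[0,0,0,0,0,0],[0,0,0,0,0,0],[0,0,0,0,0,0],[0,0,0.7,0,0,0],[0,0,0.7,0,0,0],[-0.347,-0.903,0,0,0,0],[-0.347,-0.903,0,0,0,0],[-0.347,-0.903,0,0,0,0],[-0.347,-0.903,0,0,0,0],[-0.347,-0.903,0,0,0,0],[-0.347,-0.903,0,0,0,0],[-0.347,-0.903,0,0,0,0],[-0.347,-0.903,0,0,0,0],[0,0,-0.5,0,0,0],[0,0,0,0,0,0]],
  ],
  hand=-1,
)

```text
clock: 4.0
position: [373.9, -280.2, 239.6]
orientation: [-2.636, -1.703, 0.001]
contact_force: [-1.2, -0.2, -0.8]
width: 26.8
grasp_force: 59.2
```

carry_out(
  series=[
    [[0,0,0,0,0,0],[0,0,0,0,0,0],[0,0,0.6,0,0,0.23],[0,0,0,0,0,0.23]],
  ],
  hand=0.4,
)

```text
clock: 4.4
position: [377.0, -279.1, 275.3]
orientation: [2.567, 1.801, 0.003]
contact_force: [0.1, -0.3, 1.5]
width: 59.7
grasp_force: 0.0
```

```bash
cat >> h.py <<'E'
def offs(im=None,box=(225,150,345,245)):
    im=env.get_image("top") if im is None else im
    hsv=cv2.cvtColor(im,cv2.COLOR_BGR2HSV); x0,y0,x1,y1=box
    m=((hsv[...,2]>170)&(hsv[...,0]>13)&(hsv[...,0]<26)&(hsv[...,1]>70)&(hsv[...,1]<165)).astype(np.uint8)
    mm=np.zeros_like(m);mm[y0:y1,x0:x1]=m[y0:y1,x0:x1]
    n,_,s,c=cv2.connectedComponentsWithStats(mm)
    for k in range(1,n):
        if s[k,4]>25:
            X=w("top",*c[k],43); print(c[k].round(1),s[k,4],X[:2].round(1),w2b(*X[:2]).round(1))
E
python3 - <<'E'
from h import *
offs(cv2.imread("pics/top0.png"));print(); offs()
s,y=st();print(s["position"],y)
im=env.get_image("top");print(im[255:262,370:376].mean((0,1)))
cv2.imwrite("pics/bas.png",im)
E
```

```text
[263.1 194.9] 55 [575.4  47.7] [22.1 41.8]
[282.2 197.1] 57 [567.6 -11.3] [ 23.9 -17.7]
[300.6 200.6] 49 [556.1 -67.9] [ 21.6 -75.4]
[252.6 214.6] 58 [514.4  80.9] [-43.5  64.8]

[282.8 195.3] 31 [573.3 -13.3] [ 29.8 -18.8]
[300.6 200.8] 55 [555.4 -68. ] [ 20.9 -75.6]
[ 376.76741331 -278.96827835  274.06918708] -0.34602869270913333
[ 69.02380952  97.76190476 118.35714286]
```

```bash
python3 - <<'E'
from h import *
shot(cv2.imread("pics/bas.png"),"pics/bas2.png",(225,140,425,290),4)
E
```

```text
(no output)
```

View pics/bas2.png

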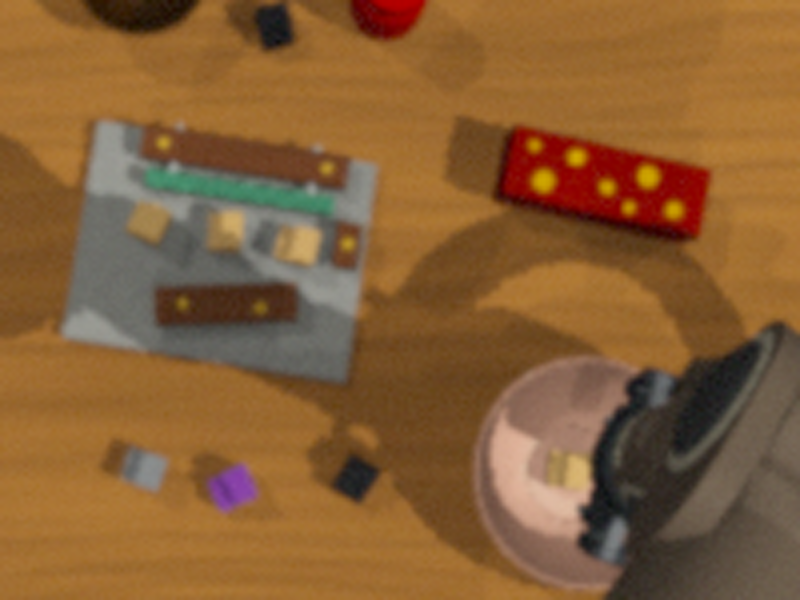

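The first offcut is in the basin and the other three are unmoved; one is only shadowed. Next is the one at board (22,44).

carry_out(
  series=[
    [[0.495,0.82,0,0,0,0],[0.495,0.82,0,0,0,0],[0.495,0.82,0,0,0,0],[0.495,0.82,0,0,0,0],[0.495,0.82,0,0,0,0],[0.495,0.82,0,0,0,0],[0.495,0.82,0,0,0,0],[0.495,0.82,0,0,0,0],[0,0,-0.9,0,0,0],[0,0,-0.5,0,0,0],[0,0,0,0,0,0]],
  ],
)

```text
clock: 5.6
position: [573.4, 50.4, 199.6]
orientation: [-2.573, -1.802, 0.001]
contact_force: [-0.2, 0.2, 0.3]
width: 59.8
grasp_force: 0.0
```

carry_out(
  series=[
    [[0,0,0,0,0,0],[0,0,0,0,0,0],[0,0,0,0,0,0],[0,0,0,0,0,0],[0,0,0,0,0,0],[0,0,0.7,0,0,0],[0,0,0.7,0,0,0],[-0.478,-0.776,0,0,0,0],[-0.478,-0.776,0,0,0,0],[-0.478,-0.776,0,0,0,0],[-0.478,-0.776,0,0,0,0],[-0.478,-0.776,0,0,0,0],[-0.478,-0.776,0,0,0,0],[-0.478,-0.776,0,0,0,0],[-0.478,-0.776,0,0,0,0],[-0.478,-0.776,0,0,0,0],[0,0,-0.5,0,0,0],[0,0,0,0,0,0]],
  ],
  hand=-1,
)

```text
clock: 7.4
position: [356.4, -301.1, 243.9]
orientation: [-2.575, -1.792, 0.002]
contact_force: [0.0, 0.5, -0.7]
width: 24.7
grasp_force: 58.8
```

carry_out(
  series=[
    [[0,0,0,0,0,0],[0,0,0,0,0,0],[0,0,0.6,0,0,1],[0,0,0,0,0,1],[0,0,0,0,0,0]],
  ],
  hand=0.4,
)

```text
clock: 7.9
position: [359.3, -300.2, 277.9]
orientation: [2.273, 2.165, 0.001]
contact_force: [-0.7, -0.2, -0.4]
width: 59.5
grasp_force: 0.0
```

```bash
sed -i 's/\[...,2\]>170/[...,2]>110/; s/\[...,1\]<165/[...,1]<160/' h.py; python3 - <<'E'
from h import *
offs(); s,y=st();print(s["position"],y,s["clock"])
E
```

```text
[248.7 173.9] 28 [642.6  92. ] [81.3 96.3]
[316.1 198.1] 82 [ 563.  -116.2] [  36.1 -122. ]
[280.9 197.4] 89 [566.8  -7.3] [ 22.4 -13.9]
[242.8 204. ] 34 [547.9 111. ] [-15.2  99.8]
[299.  200.9] 101 [555.  -63.2] [ 19.7 -70.9]
[247.  224.3] 39 [484.6  98.4] [-75.6  77.2]
[ 359.01992279 -300.07165441  277.08176586] -0.052491222761683304 7.95
```

carry_out(
  series=[
    [[0.52,0.726,0,0,0,0],[0.52,0.726,0,0,0,0],[0.52,0.726,0,0,0,0],[0.52,0.726,0,0,0,0],[0.52,0.726,0,0,0,0],[0.52,0.726,0,0,0,0],[0.52,0.726,0,0,0,0],[0.52,0.726,0,0,0,0],[0,0,-0.9,0,0,0],[0,0,-0.55,0,0,0],[0,0,0,0,0,0]],
  ],
)

```text
clock: 9.05
position: [565.5, -8.9, 200.5]
orientation: [-2.276, -2.16, 0.005]
contact_force: [-0.6, -0.0, -0.1]
width: 59.9
grasp_force: 0.0
```

carry_out(
  series=[
    [[0,0,0,0,0,0],[0,0,0,0,0,0],[0,0,0,0,0,0],[0,0,0,0,0,0],[0,0,0,0,0,0],[0,0,0.7,0,0,0],[0,0,0.7,0,0,0],[-0.456,-0.652,0,0,0,0],[-0.456,-0.652,0,0,0,0],[-0.456,-0.652,0,0,0,0],[-0.456,-0.652,0,0,0,0],[-0.456,-0.652,0,0,0,0],[-0.456,-0.652,0,0,0,0],[-0.456,-0.652,0,0,0,0],[-0.456,-0.652,0,0,0,0],[0,0,-0.4,0,0,0],[0,0,0,0,0,0]],
  ],
  hand=-1,
)

```text
clock: 10.75
position: [382.3, -271.6, 252.2]
orientation: [-2.279, -2.158, 0.001]
contact_force: [-0.2, 0.9, -1.4]
width: 26.1
grasp_force: 59.2
```

carry_out(
  series=[
    [[0,0,0,0,0,0],[0,0,0,0,0,0],[0,0,0.5,0,0,-0.85],[0,0,0,0,0,0]],
  ],
  hand=0.4,
)

```text
clock: 11.15
position: [385.3, -271.0, 281.9]
orientation: [2.407, 2.011, 0.002]
contact_force: [0.4, -0.8, 1.5]
width: 60.1
grasp_force: 0.0
```

```bash
python3 - <<'E'
from h import *
offs(); s,y=st();print(s["position"],y,s["clock"])
E
```

```text
[249.8 173.8] 37 [642.6  88.4] [81.9 92.7]
[317.3 188.5] 42 [ 593.  -120.7] [  66.5 -121.7]
[299.1 201. ] 103 [554.9 -63.4] [ 19.7 -71.2]
[248.4 219.6] 73 [499.1  93.7] [-60.6  75. ]
[ 385.04369487 -270.89773491  280.65413836] -0.17610559446067942 11.2
```

carry_out(
  series=[
    [[0.568,0.688,0,0,0,0],[0.568,0.688,0,0,0,0],[0.568,0.688,0,0,0,0],[0.568,0.688,0,0,0,0],[0.568,0.688,0,0,0,0],[0.568,0.688,0,0,0,0],[0,0,-0.9,0,0,0],[0,0,-0.63,0,0,0],[0,0,0,0,0,0]],
  ],
)

```text
clock: 12.1
position: [554.6, -63.3, 200.3]
orientation: [-2.406, -2.019, 0.001]
contact_force: [-0.0, -0.4, 0.1]
width: 59.6
grasp_force: 0.0
```

carry_out(
  series=[
    [[0,0,0,0,0,0],[0,0,0,0,0,0],[0,0,0,0,0,0],[0,0,0,0,0,0],[0,0,0,0,0,0],[0,0,0.7,0,0,0],[0,0,0.7,0,0,0],[-0.585,-0.735,0,0,0,0],[-0.585,-0.735,0,0,0,0],[-0.585,-0.735,0,0,0,0],[-0.585,-0.735,0,0,0,0],[-0.585,-0.735,0,0,0,0],[-0.585,-0.735,0,0,0,0],[0,0,-0.4,0,0,0],[0,0,0,0,0,0]],
  ],
  hand=-1,
)

```text
clock: 13.6
position: [377.0, -285.8, 250.4]
orientation: [-2.412, -2.008, 0.001]
contact_force: [-0.7, 0.5, -0.8]
width: 24.1
grasp_force: 58.6
```

carry_out(
  series=[
    [[0,0,0,0,0,0],[0,0,0,0,0,0],[0,0,0.9,0,0,-0.4],[0.9,-0.08,0,0,0,0],[0.9,-0.08,0,0,0,0],[0.9,-0.08,0,0,0,0],[0.9,-0.08,0,0,0,0],[0.9,-0.08,0,0,0,0],[0,0,0,0,0,0]],
  ],
  hand=1,
)

```text
clock: 14.5
position: [609.2, -303.7, 295.1]
orientation: [-2.465, -1.947, -0.001]
contact_force: [0.5, -0.7, -0.5]
width: 85.6
grasp_force: 0.0
```

```bash
python3 - <<'E'
from h import *
s,y=st();print(s["position"],y,s["clock"])
im=env.get_image("scene"); shot(im,"pics/sc2.png",(140,40,340,190),4); print(px("scene",[(602,-306,50)]))
E
```

```text
[ 609.20761431 -303.68609351  295.11640152] -0.23379502539738975 14.5
[[179.09198541 114.81637   ]]
```

View pics/sc2.png

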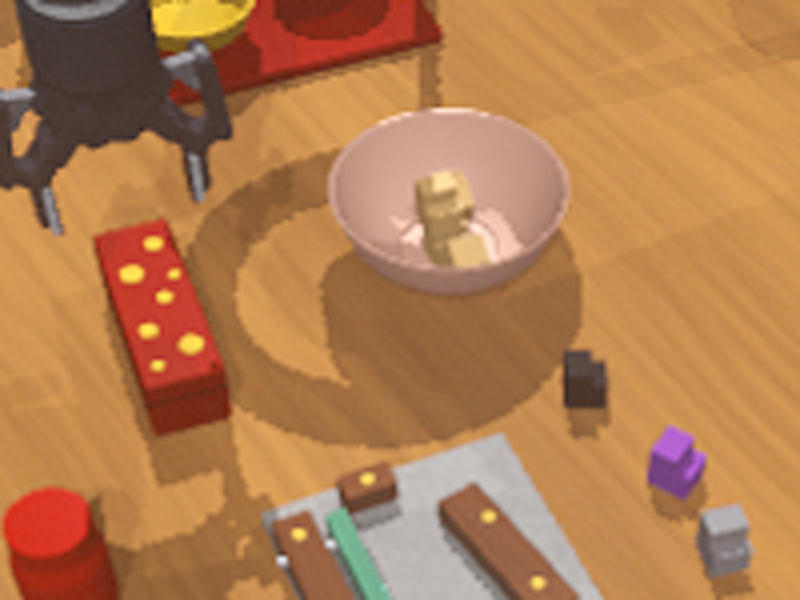

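All four offcuts are in the basin (the stack is at about (445,215) in the crop) and the hand is above the box. Descending on the box.

carry_out(
  series=[
    [[-0.14,-0.06,-0.9,0,0,0],[0,0,-0.9,0,0,0],[0,0,-0.2,0,0,0],[0,0,0,0,0,0]],
  ],
)

```text
clock: 14.95
position: [595.8, -307.2, 196.2]
orientation: [-2.467, -1.94, 0.003]
contact_force: [-0.3, -1.0, 0.0]
width: 85.2
grasp_force: 0.0
```

carry_out(
  series=[
    [[0,0,0,0,0,0],[0,0,0,0,0,0],[0,0,0,0,0,0],[0,0,0,0,0,0],[0,0,0,0,0,0],[0,0,0,0,0,0],[0,0,0.7,0,0,0],[0,0,0,0,0,0]],
  ],
  hand=-1,
)

```text
clock: 15.75
position: [598.1, -308.9, 238.0]
orientation: [2.464, 1.936, 0.005]
contact_force: [0.1, -0.9, -1.5]
width: 54.3
grasp_force: 65.1
```

```bash
python3 - <<'E'
from h import *
s,y=st();print(s["position"],y,s["clock"]); 
im=env.get_image("scene"); shot(im,"pics/sc3.png",(140,60,240,160),5)
t=env.get_image("top"); print(b2w(23,-16.5))
E
```

```text
[ 598.13163535 -308.87447853  238.03498251] -0.23869446363338373 15.75
[566.9575135   -9.97363642]
```

View pics/sc3.png

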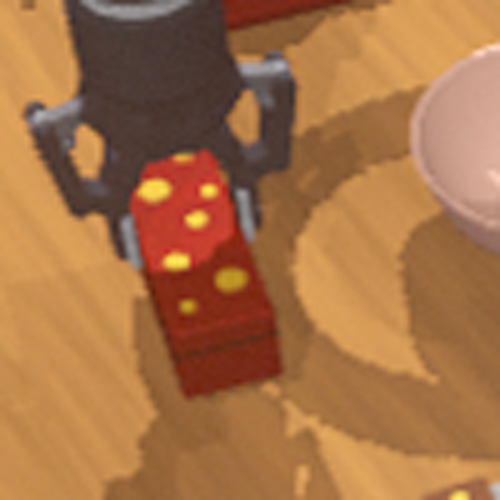

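Box is held squarely, upright, near its middle. Carrying it over the bed and measuring it there before I lower it.

carry_out(
  series=[
    [[0,0,0.3,0,0,0],[-0.1,0.857,0,0,0,0.074],[-0.1,0.857,0,0,0,0.074],[-0.1,0.857,0,0,0,0.074],[-0.1,0.857,0,0,0,0.074],[-0.1,0.857,0,0,0,0.074],[-0.1,0.857,0,0,0,0.074],[-0.1,0.857,0,0,0,0.074],[0,0,-0.3,0,0,0],[0,0,0,0,0,0],[0,0,0,0,0,0],[0,0,0,0,0,0],[0,0,0,0,0,0]],
  ],
)

```text
clock: 17.15
position: [561.8, -9.1, 232.1]
orientation: [-2.394, -2.034, 0.001]
contact_force: [0.1, -0.2, -2.7]
width: 54.5
grasp_force: 65.0
```

```bash
python3 - <<'E'
from h import *
s,y=st();print(s["position"],y,s["clock"],s["width"],w2b(*s["position"][:2])); 
im=env.get_image("scene"); shot(im,"pics/sc4.png",(190,120,300,230),5.4)
E
```

```text
[561.77769026  -9.116423   232.06902664] -0.16247111471153527 17.15 54.51587000382536 [ 17.74974907 -16.48422591]
```

View pics/sc4.png

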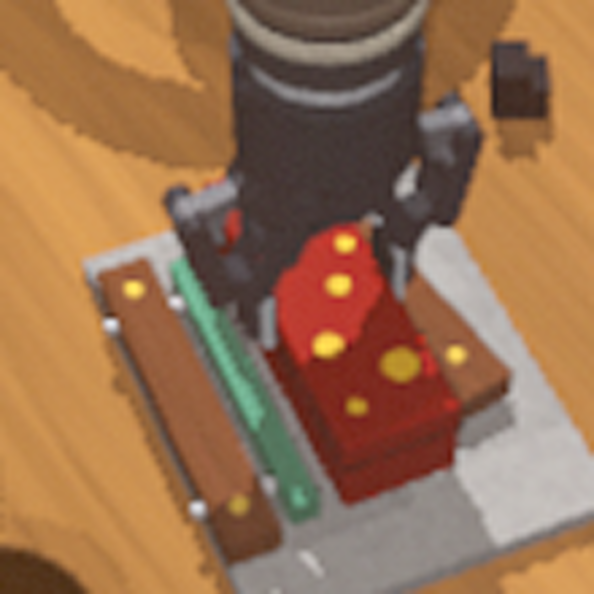

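```bash
python3 - <<'E'
from h import *
uv=np.array(up([(338,445),(460,405),(347,503),(455,462)],(190,120),5.4))
L=np.array([(28,80,50),(-28,80,50),(28,80,0),(-28,80,0)],float)
for yaw in(-.161,):
    c,s=np.cos(yaw),np.sin(yaw)
    def W(p): q=L.copy();q[:,0]=p[0]+c*L[:,0]-s*L[:,1];q[:,1]=p[1]+s*L[:,0]+c*L[:,1];q[:,2]+=p[2];return q
    r=least_squares(lambda p:(px("scene",W(p))-uv).ravel(),[562,-9,35],x_scale=10); print(r.x,r.fun.round(1).tolist(),w2b(*r.x[:2]))
    r=least_squares(lambda p:(px("scene",W([*p,36]))-uv).ravel(),[562,-9],x_scale=10); print(r.x,r.fun.round(1).tolist(),w2b(*r.x[:2]))
# board in scene now: visible pts: base corner (near) & jaw end etc
f=lambda pts:up(pts,(190,120),5.4)
for p,z in(((85,265),12),((318,500),29),((290,515),29)): print(p,w2b(*w("scene",*f([p])[0],z)[:2]))
E
```

```text
[551.70715458 -26.15288418   1.79055323] [1.2, 0.1, -0.1, -0.6, -0.7, 0.4, -0.4, 0.1] [ 10.54048682 -34.91472336]
[565.31668134  -8.66396073] [0.7, -0.0, 0.4, -1.0, -1.2, 0.8, 0.1, 0.2] [ 21.17043992 -15.47029591]
(85, 265) [  98.48075061 -125.23479428]
(318, 500) [54.7309683  53.07571606]
(290, 515) [69.12401925 55.06082935]
```

carry_out(
  series=[
    [[0.1,0.47,0,0,0,0],[0.1,0.47,0,0,0,0],[0,0,0,0,0,0],[0,0,-0.15,0,0,0],[0,0,-0.15,0,0,0],[0,0,0,0,0,0],[0,0,0,0,0,0],[0,0,0,0,0,0]],
  ],
)

```text
clock: 18.0
position: [571.8, 38.3, 217.3]
orientation: [2.394, 2.035, 0.0]
contact_force: [0.0, -0.4, -2.5]
width: 54.4
grasp_force: 64.9
```

```bash
cat > q.py <<'E'
from h import *
s,y=st();print(s["position"].round(1),"yaw",y.round(3),s["clock"],"w",s["width"].round(1),"board",w2b(*s["position"][:2]).round(1),"F",s["contact_force"].round(1),"T",s["torque"].round(2))
E
python3 q.py
```

```text
Traceback (most recent call last):
  File "q.py", line 2, in <module>
    s,y=st();print(s["position"].round(1),"yaw",y.round(3),s["clock"],"w",s["width"].round(1),"board",w2b(*s["position"][:2]).round(1),"F",s["contact_force"].round(1),"T",s["torque"].round(2))
                                                                          ^^^^^^^^^^^^^^^^
AttributeError: 'float' object has no attribute 'round'
```

carry_out(
  series=[
    [[0,0,-0.1,0,0,0],[0,0,-0.04,0,0,0],[0,0,0,0,0,0],[0,0,0,0,0,0]],
  ],
)

```text
clock: 18.4
position: [572.0, 38.7, 212.7]
orientation: [2.391, 2.034, 0.003]
contact_force: [-6.6, -0.8, 14.4]
width: 54.6
grasp_force: 66.9
```

carry_out(
  series=[
    [[0,0,-0.04,0,0,0],[0,0,0,0,0,0],[0,0,0,0,0,0]],
  ],
)

```text
clock: 18.7
position: [571.8, 38.7, 212.7]
orientation: [2.391, 2.034, 0.005]
contact_force: [-11.0, -1.9, 27.1]
width: 54.5
grasp_force: 68.6
```

carry_out(
  series=[
    [[0,0,-0.03,0,0,0],[0,0,0,0,0,0],[0,0,0,0,0,0]],
  ],
)

```text
clock: 19.0
position: [571.7, 38.7, 212.6]
orientation: [2.391, 2.033, 0.006]
contact_force: [-14.1, -1.3, 37.2]
width: 54.8
grasp_force: 69.8
```

carry_out(
  series=[
    [[0,0,0.09,0,0,0],[0,0,0,0,0,0],[0,0,0,0,0,0]],
  ],
)

```text
clock: 19.3
position: [572.2, 38.8, 212.7]
orientation: [2.392, 2.035, 0.003]
contact_force: [-4.2, -0.5, 12.6]
width: 54.6
grasp_force: 66.6
```

```bash
sed -i 's/s\["width"\].round(1)/round(s["width"],1)/' q.py; python3 q.py; python3 - <<'E'
from h import *
im=env.get_image("scene"); shot(im,"pics/sc5.png",(190,130,310,240),5)
E
```

```text
[572.2  38.8 212.7] yaw -0.161 19.3 w 54.6 board [20.3 32.5] F [-4.2 -0.5 12.6] T [-0.1   0.62 -0.04]
```

View pics/sc5.png

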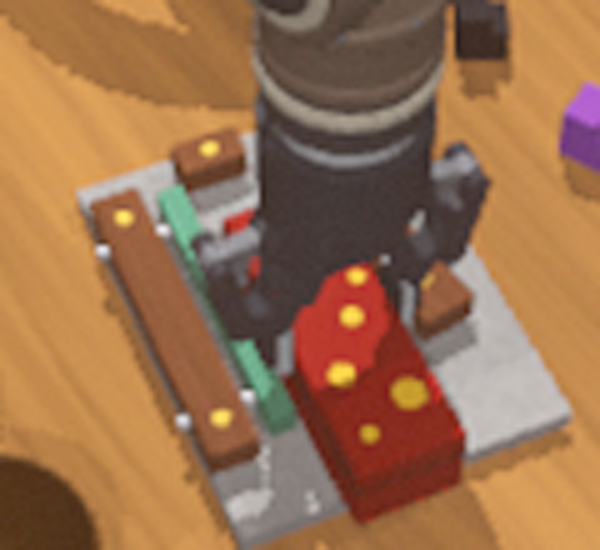

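```bash
python3 - <<'E'
from h import *
for z in(12,30,62,80):
  for x in(48.3,-7.7):
    q=px("scene",[*b2w(x,112.5),z])[0]; print(z,x,((q-[190,130]+.5)*5-.5).round(0))
E
```

```text
12 48.3 [359. 526.]
12 -7.7 [465. 483.]
30 48.3 [360. 507.]
30 -7.7 [468. 464.]
62 48.3 [362. 472.]
62 -7.7 [474. 428.]
80 48.3 [364. 452.]
80 -7.7 [477. 407.]
```

carry_out(
  series=[
    [[0,0,0.05,0,0,0],[-0.011,-0.12,0,0,0,0],[-0.011,-0.12,0,0,0,0],[-0.011,-0.12,0,0,0,0],[-0.011,-0.12,0,0,0,0],[-0.011,-0.12,0,0,0,0],[0,0,0,0,0,0],[0,0,0,0,0,0]],
  ],
)

```text
clock: 20.15
position: [568.9, 8.5, 213.6]
orientation: [-2.393, -2.035, 0.0]
contact_force: [-0.6, -0.2, -2.7]
width: 54.4
grasp_force: 65.0
```

```bash
python3 q.py
```

```text
[568.9   8.5 213.6] yaw -0.162 20.15 w 54.4 board [22.  2.] F [-0.6 -0.2 -2.7] T [-0.01  0.09 -0.01]
```

carry_out(
  series=[
    [[-0.006,-0.1,0,0,0,0],[-0.006,-0.1,0,0,0,0],[-0.006,-0.1,0,0,0,0],[0,0,0,0,0,0],[0,0,0,0,0,0]],
  ],
)

```text
clock: 20.65
position: [567.9, -6.6, 213.4]
orientation: [2.394, 2.035, -0.002]
contact_force: [-2.2, 0.0, -3.1]
width: 54.7
grasp_force: 64.9
```

carry_out(
  series=[
    [[-0.004,-0.06,0,0,0,0],[0,0,0,0,0,0],[0,0,0,0,0,0]],
  ],
)

```text
clock: 20.95
position: [567.9, -9.2, 213.6]
orientation: [2.393, 2.036, -0.0]
contact_force: [-2.5, 1.0, -2.4]
width: 54.6
grasp_force: 64.9
```

```bash
python3 q.py
```

```text
[567.9  -9.2 213.6] yaw -0.161 20.95 w 54.6 board [ 23.8 -15.6] F [-2.5  1.  -2.4] T [ 0.14  0.53 -0.1 ]
```

carry_out(
  series=[
    [[-0.01,-0.06,0,0,0,0],[0,0,0,0,0,0],[0,0,-0.03,0,0,0],[0,0,0,0,0,0]],
  ],
)

```text
clock: 21.35
position: [567.5, -12.3, 212.8]
orientation: [2.392, 2.035, 0.001]
contact_force: [-4.0, 0.8, 2.4]
width: 54.8
grasp_force: 65.6
```

```bash
python3 q.py
```

```text
[567.5 -12.3 212.8] yaw -0.161 21.35 w 54.8 board [ 23.9 -18.7] F [-4.   0.8  2.4] T [ 0.06  0.76 -0.27]
```

carry_out(
  series=[
    [[0,0,0,0,0,0],[0,0,0,0,0,0],[0,0,0,0,0,0],[0,0,0.6,0,0,0],[0,0,1,0,0,0],[0,0,1,0,0,0],[0,0,0,0,0,0]],
  ],
  hand=1,
)

```text
clock: 22.05
position: [569.1, -12.3, 350.0]
orientation: [2.386, 2.03, 0.014]
contact_force: [1.4, -0.2, -0.7]
width: 85.2
grasp_force: 0.0
```

```bash
python3 q.py; cat >> h.py <<'E'
from scipy.optimize import minimize
def prism(poly,z0,z1): return np.array([(x,y,z) for z in(z0,z1) for x,y in poly],float)
WEDGE=[prism([(-32.5,14.7),(32.5,14.7),(132.5,5),(132.5,-5),(32.5,-14.7),(-32.5,-14.7)],0,32)]
rect=lambda a,b,c,d:[(a,c),(b,c),(b,d),(a,d)]
HEAD=[prism(rect(30,66,-36,36),0,36)]; HANDLE=[prism(rect(-110,30,-11,11),7,29),prism(rect(-140,-110,-13,13),0,36)]
def sil(n,parts,p,z0,S=4):
    m=np.zeros((384*S,512*S),np.uint8); c,s=np.cos(p[2]),np.sin(p[2])
    for L in parts:
        q=np.c_[p[0]+c*L[:,0]-s*L[:,1],p[1]+s*L[:,0]+c*L[:,1],L[:,2]+z0]
        h=cv2.convexHull(((px(n,q)+.5)*S-.5).astype(np.float32)); cv2.fillConvexPoly(m,np.round(h*16).astype(np.int32),1,shift=4)
    return m
def iou(n,mask,parts,p0,z0,S=4):
    M=cv2.resize(mask.astype(np.float32),None,fx=S,fy=S)>.5
    def f(p): a=sil(n,parts,p,z0,S)>0; return -(a&M).sum()/(a|M).sum()
    sx=np.array(p0)+np.array([[0,0,0],[8,0,0],[0,8,0],[0,0,.08]]); r=minimize(f,p0,method="Nelder-Mead",options=dict(initial_simplex=sx,xatol=.05,fatol=1e-4)); return r.x,-r.fun
def hue(im,h0,h1,s0,s1,v0,v1,box):
    a=cv2.inRange(cv2.cvtColor(im,cv2.COLOR_BGR2HSV),(h0,s0,v0),(h1,s1,v1))>0; m=np.zeros_like(a);x0,y0,x1,y1=box;m[y0:y1,x0:x1]=a[y0:y1,x0:x1];return m
E
python3 - <<'E'
from h import *
im=cv2.imread("pics/top0.png"); hsv=cv2.cvtColor(im,cv2.COLOR_BGR2HSV)
print(hsv[220,183],hsv[200,187],hsv[234,181],hsv[180,190],hsv[250,150],hsv[220,155],hsv[180,195],hsv[190,200])
m=hue(im,12,30,50,165,110,255,(174,180,196,240)); print(m.sum()); print("wedge",iou("top",m,WEDGE,[490,299,-.156],4))
E
```

```text
[569.1 -12.3 350. ] yaw -0.161 22.05 w 85.2 board [ 25.4 -18.4] F [ 1.4 -0.2 -0.7] T [ 0.02 -0.04  0.  ]
[ 21 112 211] [ 21 118 201] [ 21 131 199] [ 17 180 167] [ 20 122 202] [ 11 163 116] [ 16 175 160] [ 16 170 170]
539
wedge (array([ 4.86574157e+02,  3.01707109e+02, -1.63449954e-01]), np.float64(0.9026306798770072))
```

carry_out(
  series=[
    [[-0.137,0.523,-0.16,0,0,0.872],[-0.137,0.523,-0.16,0,0,0.872],[-0.137,0.523,-0.16,0,0,0.872],[-0.137,0.523,-0.16,0,0,0.872],[-0.137,0.523,-0.16,0,0,0.872],[-0.137,0.523,-0.16,0,0,0.872],[-0.137,0.523,-0.16,0,0,0.872],[-0.137,0.523,-0.16,0,0,0.872],[-0.137,0.523,-0.16,0,0,0.872],[-0.137,0.523,-0.16,0,0,0.872],[-0.137,0.523,-0.16,0,0,0.872],[-0.137,0.523,-0.16,0,0,0.872],[0,0,0,0,0,0],[0,0,0,0,0,0],[0,0,0,0,0,0],[0,0,0,0,0,0]],
  ],
  hand=0.3,
)

```text
clock: 23.65
position: [485.6, 300.9, 246.6]
orientation: [0.257, 3.13, 0.0]
contact_force: [0.2, -0.4, -0.1]
width: 55.6
grasp_force: 0.0
```

```bash
python3 q.py; python3 - <<'E'
from h import *
BOX=[prism(rect(-28,28,-80,80),0,50)]
im=env.get_image("top"); cv2.imwrite("pics/tb.png",im)
m=hue(im,0,9,150,255,60,255,(235,150,335,240))|hue(im,171,180,150,255,60,255,(235,150,335,240))|hue(im,20,32,150,255,130,255,(255,185,310,215))
print(m.sum()); p,v=iou("top",m,BOX,[567.5,-11,-.161],12); print(p,v,w2b(*p[:2]),p[2]+.161)
q=px("top",[[*b2w(23.9,-18.7),62]]);print(q)
shot(im,"pics/tb2.png",(235,150,335,240),6)
E
```

```text
[485.6 300.9 246.6] yaw 1.407 23.65 w 55.6 board [-107.1  277.3] F [ 0.2 -0.4 -0.1] T [ 0.03  0.02 -0.04]
826
[ 5.67454239e+02 -9.88753205e+00 -1.84512063e-01] 0.762244661095636 [ 23.47649829 -16.33538146] -0.023512063360018015
[[282.67702295 196.2512034 ]]
```

View pics/tb2.png

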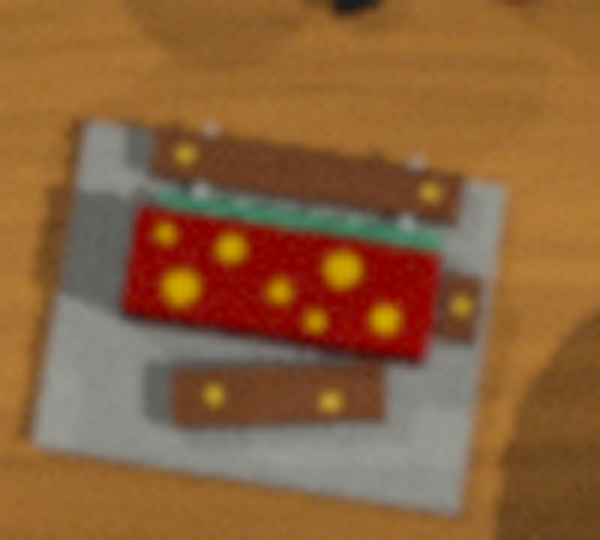

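The box lies in the bed against the jaw and up to the stop, with the throat open. Now grasping the wedge.

carry_out(
  series=[
    [[0.02,0.02,-0.6,0,0,0],[0,0,-0.6,0,0,0],[0,0,0,0,0,0],[0,0,0,0,0,0]],
  ],
)

```text
clock: 24.1
position: [486.3, 302.1, 186.5]
orientation: [-0.256, -3.13, 0.001]
contact_force: [-0.2, -0.1, 0.0]
width: 55.4
grasp_force: 0.0
```

carry_out(
  series=[
    [[0,0,0,0,0,0],[0,0,0,0,0,0],[0,0,0,0,0,0],[0,0,0,0,0,0],[0,0,0,0,0,0],[0,0,0,0,0,0]],
  ],
  hand=-1,
)

```text
clock: 24.7
position: [487.0, 303.0, 188.3]
orientation: [0.254, 3.128, 0.003]
contact_force: [-0.2, -0.6, 7.2]
width: 28.1
grasp_force: 61.4
```

```bash
python3 q.py; python3 - <<'E'
from h import *
im=env.get_image("scene"); m=hue(im,12,30,30,165,110,255,(295,235,385,305)); cv2.imwrite("pics/wm.png",m*255)
print(m.sum(),"wedge scene",iou("scene",m,WEDGE,[487,302,-.163],4))
E
```

```text
[487.  303.  188.3] yaw 1.408 24.7 w 28.1 board [-106.1  279.6] F [-0.2 -0.6  7.2] T [-0.25  0.09 -0.07]
2719 wedge scene (array([ 5.11324710e+02,  2.96454051e+02, -1.39453662e-01]), np.float64(0.3513749645064762))[ WARN:0@1.809] global loadsave.cpp:1063 imwrite_ Unsupported depth image for selected encoder is fallbacked to CV_8U.
```

carry_out(
  series=[
    [[0,0,0.8,0,0,0],[0,0,0.8,0,0,0],[0.116,-0.281,0,0,0,-0.982],[0.116,-0.281,0,0,0,-0.982],[0.116,-0.281,0,0,0,-0.982],[0.116,-0.281,0,0,0,-0.982],[0.116,-0.281,0,0,0,-0.982],[0.116,-0.281,0,0,0,-0.982],[0.116,-0.281,0,0,0,-0.982],[0.116,-0.281,0,0,0,-0.982],[0.116,-0.281,0,0,0,-0.982],[0.116,-0.281,0,0,0,-0.982],[0,0,0,0,0,0],[0,0,0,0,0,0],[0,0,0,0,0,0]],
  ],
)

```text
clock: 26.25
position: [544.1, 162.5, 266.4]
orientation: [-2.289, -2.151, -0.001]
contact_force: [-0.4, -0.0, -0.8]
width: 28.4
grasp_force: 60.4
```

```bash
python3 q.py; python3 - <<'E'
from h import *
s,y=st(); im=env.get_image("scene"); cv2.imwrite("pics/wh.png",im)
z0=s["position"][2]-184
c=px("scene",[[*s["position"][:2],z0+16]])[0].astype(int); print(c)
q=px("scene",[[*b2w(-13,18),z0]]);print(q)
shot(im,"pics/wh2.png",(c[0]-80,c[1]-60,c[0]+60,c[1]+45),5); print(c[0]-80,c[1]-60)
E
```

```text
[544.1 162.5 266.4] yaw -0.062 26.25 w 28.4 board [-27.3 150.1] F [-0.4 -0.  -0.8] T [ 0.02 -0.04  0.01]
[301 216]
[[268.58772865 178.66066434]]
221 156
```

View pics/wh2.png

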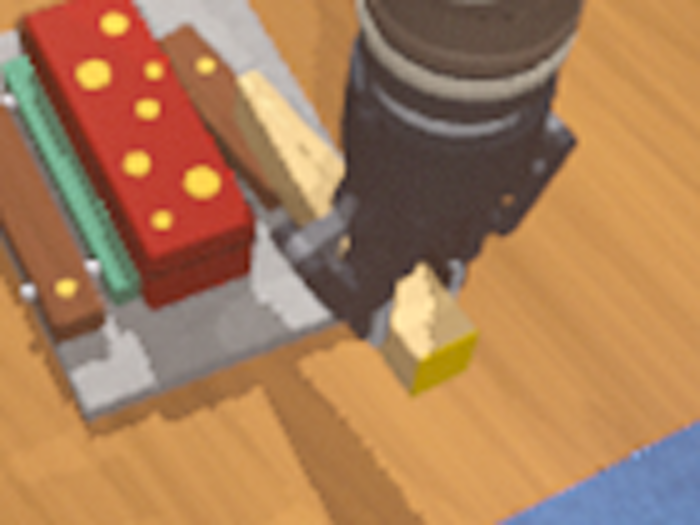

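The wedge is held straight, thin end towards the throat. Its butt corners are at (420,353), (477,333), (473,372) and (412,394) in the crop. I check the offset along the grip.

```bash
python3 - <<'E'
from h import *
s,y=st(); z0=s["position"][2]-183.5; p=[*s["position"][:2],y-np.pi/2]
uv=np.array(up([(420,353),(477,333),(473,372),(412,394)],(221,156),5))
L=np.array([(-32.5,14.7,32),(-32.5,-14.7,32),(-32.5,-14.7,0),(-32.5,14.7,0)])
c,sn=np.cos(p[2]),np.sin(p[2])
def W(o): x=L[:,0]+o[0]; yy=L[:,1]+o[1]; return np.c_[p[0]+c*x-sn*yy,p[1]+sn*x+c*yy,L[:,2]+z0+o[2]]
for k in(3,2):
  r=least_squares(lambda o:(px("scene",W([*o,0,0][:3]))-uv).ravel(),[0]*k); print("offset along,across,z",r.x,r.fun.round(1).tolist())
E
```

```text
offset along,across,z [  6.8583033   -5.07929623 -14.68114524] [0.4, 1.4, 0.4, -0.7, -1.0, -1.1, 0.2, 0.4]
offset along,across,z [1.09109135 1.36653994] [0.3, 1.3, 0.5, -0.8, -0.9, -1.1, 0.1, 0.5]
```

carry_out(
  series=[
    [[0.015,0,-0.5,0,0,0],[0,0,-0.5,0,0,0],[0,0,-0.3,0,0,0],[0,0,0,0,0,0],[0,0,0,0,0,0],[0,0,0,0,0,0]],
  ],
)

```text
clock: 26.9
position: [545.4, 162.5, 202.4]
orientation: [2.29, 2.149, 0.003]
contact_force: [0.5, 0.4, -0.9]
width: 28.3
grasp_force: 60.5
```

carry_out(
  series=[
    [[0,0,-0.04,0,0,0],[0,0,0,0,0,0],[0,0,0,0,0,0]],
  ],
)

```text
clock: 27.2
position: [545.1, 162.1, 199.6]
orientation: [2.292, 2.149, 0.001]
contact_force: [0.6, 0.7, -0.6]
width: 28.5
grasp_force: 60.5
```

```bash
python3 q.py
```

```text
[545.1 162.1 199.6] yaw -0.064 27.2 w 28.5 board [-26.2 149.9] F [ 0.6  0.7 -0.6] T [ 0. -0.  0.]
```

carry_out(
  series=[
    [[0,0,-0.04,0,0,0],[-0.009,-0.12,0,0,0,0],[-0.009,-0.12,0,0,0,0],[-0.009,-0.12,0,0,0,0],[-0.009,-0.12,0,0,0,0],[-0.009,-0.1,0,0,0,0],[0,0,0,0,0,0],[0,0,0,0,0,0]],
  ],
)

```text
clock: 28.0
position: [542.8, 132.9, 197.3]
orientation: [-2.292, -2.148, -0.0]
contact_force: [0.5, 0.8, 0.1]
width: 28.0
grasp_force: 60.5
```

```bash
python3 q.py
```

```text
[542.8 132.9 197.3] yaw -0.065 28.0 w 28.0 board [-23.8 120.6] F [0.5 0.8 0.1] T [-0.01 -0.   -0.01]
```

carry_out(
  series=[
    [[-0.006,-0.08,0,0,0,0],[-0.006,-0.08,0,0,0,0],[0,0,-0.03,0,0,0],[0,0,0,0,0,0],[0,0,0,0,0,0]],
  ],
)

```text
clock: 28.5
position: [542.1, 124.8, 196.3]
orientation: [2.291, 2.148, -0.0]
contact_force: [-2.6, -3.1, 5.7]
width: 28.0
grasp_force: 61.2
```

```bash
python3 q.py
```

```text
[542.1 124.8 196.3] yaw -0.065 28.5 w 28.0 board [-23.1 112.5] F [-2.6 -3.1  5.7] T [-0.52  0.44 -0.  ]
```

carry_out(
  series=[
    [[0,0,0,0,0,0],[0,0,0,0,0,0],[0,0,0,0,0,0],[0,0,0.4,0,0,0],[0,0,0.8,0,0,0],[0,0,0.8,0,0,0],[0,0,0,0,0,0]],
  ],
  hand=0.4,
)

```text
clock: 29.2
position: [543.6, 125.5, 301.4]
orientation: [2.288, 2.146, 0.013]
contact_force: [1.9, 0.3, 0.8]
width: 60.0
grasp_force: 0.0
```

```bash
python3 q.py; python3 - <<'E'
from h import *
im=cv2.imread("pics/top0.png")
a=hue(im,12,30,50,170,70,255,(135,225,162,282)); b=hue(im,0,14,100,200,50,200,(138,210,170,230)); print(a.sum(),b.sum())
print("mallet head",iou("top",b,HEAD,[453,398,-.155],4)); print("both",iou("top",a|b,HEAD+HANDLE,[453,398,-.155],4))
# silhouette overlay for checking, wedge in board with scene image
im=env.get_image("scene"); cv2.imwrite("pics/sw.png",im)
E
```

```text
[543.6 125.5 301.4] yaw -0.064 29.2 w 60.0 board [-21.7 113.5] F [1.9 0.3 0.8] T [ 0.05 -0.04 -0.02]
572 255
mallet head (array([ 4.55786024e+02,  4.10339844e+02, -2.34796007e-01]), np.float64(0.7595011876484561))
both (array([ 4.52961027e+02,  4.02405181e+02, -1.67934149e-01]), np.float64(0.8062370062370062))
```

carry_out(
  series=[
    [[-0.165,0.547,-0.1,0,0,0.983],[-0.165,0.547,-0.1,0,0,0.983],[-0.165,0.547,-0.1,0,0,0.983],[-0.165,0.547,-0.1,0,0,0.983],[-0.165,0.547,-0.1,0,0,0.983],[-0.165,0.547,-0.1,0,0,0.983],[-0.165,0.547,-0.1,0,0,0.983],[-0.165,0.547,-0.1,0,0,0.983],[-0.165,0.547,-0.1,0,0,0.983],[-0.165,0.547,-0.1,0,0,0.983],[0,0,0,0,0,0],[0,0,0,0,0,0],[0,0,0,0,0,0]],
  ],
  hand=0.3,
)

```text
clock: 30.55
position: [459.6, 397.9, 245.0]
orientation: [-0.255, -3.131, 0.002]
contact_force: [-0.0, -1.2, 0.3]
width: 55.4
grasp_force: 0.0
```

```bash
python3 q.py; python3 - <<'E'
from h import *
im=env.get_image("top"); cv2.imwrite("pics/tw.png",im)
a=shot(im,"pics/tw2.png",(225,160,325,240),6); i2=env.get_image("scene")
a=cv2.imread("pics/tw2.png"); shot(i2,"pics/tw3.png",(330,220,470,340),4); b=cv2.imread("pics/tw3.png")
b=cv2.resize(b,None,fx=.36,fy=.36); print(a.shape,b.shape)
c=np.zeros((600,800,3),np.uint8); c[:480,:600]=a; c[:b.shape[0],600:600+b.shape[1]]=b[:, :200]; cv2.imwrite("pics/tw4.png",c)
m=hue(im,12,30,50,170,70,255,(225,190,290,225)); m2=hue(im,20,32,170,255,100,255,(225,190,290,225)); ys,xs=np.where(m|m2); print(len(xs),xs.min(),xs.max(),ys.min(),ys.max())
E
```

```text
[459.6 397.9 245. ] yaw 1.408 30.55 w 55.4 board [-148.3  368.9] F [-0.  -1.2  0.3] T [-0.04 -0.05  0.  ]
(480, 600, 3) (173, 202, 3)
754 225 289 190 224
```

View pics/tw4.png

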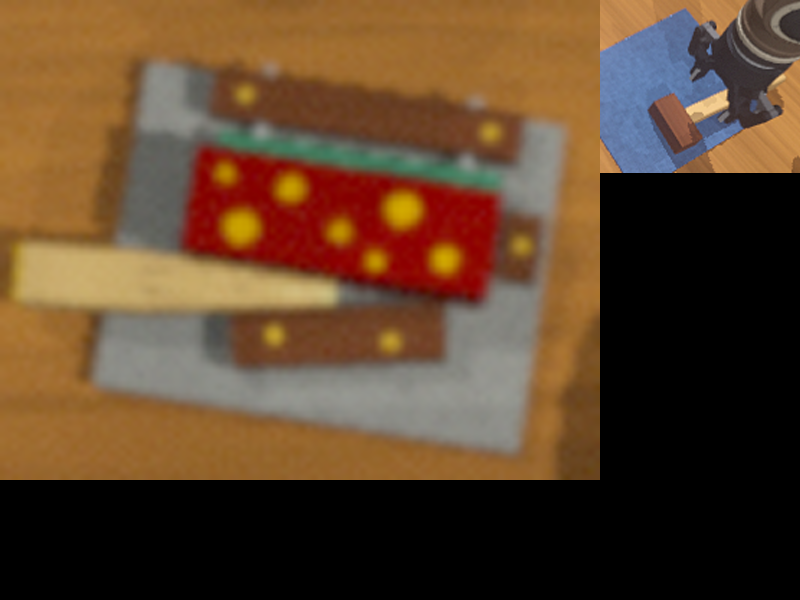

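The wedge stands in the throat's mouth with its butt at crop (12,272), and the hand straddles the mallet handle. Grasping the mallet.

carry_out(
  series=[
    [[0.02,0.02,-0.6,0,0,0],[0,0,-0.54,0,0,0],[0,0,0,0,0,0],[0,0,0,0,0,0]],
  ],
)

```text
clock: 31.05
position: [460.8, 398.9, 189.0]
orientation: [-0.254, -3.131, 0.001]
contact_force: [0.2, 0.2, 0.8]
width: 55.0
grasp_force: 0.0
```

carry_out(
  series=[
    [[0,0,0,0,0,0],[0,0,0,0,0,0],[0,0,0,0,0,0],[0,0,0,0,0,0],[0,0,0,0,0,0],[0,0,0,0,0,0],[0,0,0,0,0,0]],
  ],
  hand=-1,
)

```text
clock: 31.75
position: [461.2, 400.0, 190.6]
orientation: [0.252, 3.129, 0.003]
contact_force: [-0.6, -0.9, 6.0]
width: 21.0
grasp_force: 60.0
```

```bash
python3 q.py; python3 - <<'E'
from h import *
X=w("top",*up([(12,272)],(225,160),6)[0],44); print("butt",X,w2b(*X[:2]))
im=env.get_image("scene")
for B in((330,260,430,340),):
    b=hue(im,0,14,90,255,40,200,B); print(b.sum(),"head scene",iou("scene",b,HEAD,[453,400,-.16],4))
E
```

```text
[461.2 400.  190.6] yaw 1.41 31.75 w 21.0 board [-147.2  371.2] F [-0.6 -0.9  6. ] T [-0.19  0.03 -0.02]
butt [545.44714261 161.13486918  44.        ] [-25.66179699 148.94741237]
1055 head scene (array([ 4.54690972e+02,  3.99125663e+02, -1.57060427e-01]), np.float64(0.5333107224187218))
```

carry_out(
  series=[
    [[0,0,0.8,0,0,0],[0,0,0,0,0,0],[0.191,-0.6,0,0,0,0.13],[0.191,-0.6,0,0,0,0.13],[0.191,-0.6,0,0,0,0.13],[0.191,-0.6,0,0,0,0.13],[0.191,-0.6,0,0,0,0.13],[0,-0.3,0,0,0,0],[0,-0.3,0,0,0,0],[0,0,-0.4,0,0,0],[0,0,0,0,0,0],[0,0,0,0,0,0],[0,0,0,0,0,0]],
  ],
)

```text
clock: 33.1
position: [508.4, 220.2, 209.3]
orientation: [0.098, 3.14, 0.001]
contact_force: [-0.8, 0.5, -2.4]
width: 20.3
grasp_force: 59.5
```

```bash
python3 q.py; python3 - <<'E'
from h import *
s,y=st(); im=env.get_image("top"); cv2.imwrite("pics/th.png",im)
b=hue(im,0,14,90,200,30,200,(185,165,245,225)); n,l,stt,c=cv2.connectedComponentsWithStats(b.astype(np.uint8))
for k in range(1,n):
    if stt[k,4]>20: print(stt[k],c[k])
yaw=y-np.pi/2; p=[s["position"][0]-8*np.cos(yaw),s["position"][1]-8*np.sin(yaw),yaw]
m=sil("top",HEAD,p,s["position"][2]-185,1); ys,xs=np.where(m); print("pred",xs.min(),ys.min(),xs.max(),ys.max(),xs.mean(),ys.mean())
E
```

```text
[508.4 220.2 209.3] yaw 1.508 33.1 w 20.3 board [-71.7 201.3] F [-0.8  0.5 -2.4] T [-0.   -0.04  0.07]
[207 192  19  21 142] [215.74647887 203.46478873]
pred 196 197 221 211 208.44915254237287 204.09887005649716
```

carry_out(
  series=[
    [[0,0,-0.14,0,0,0],[-0.007,-0.12,0,0,0,0],[-0.007,-0.12,0,0,0,0],[0,0,0,0,0,0],[0,0,0,0,0,0]],
  ],
)

```text
clock: 33.65
position: [507.8, 207.3, 201.9]
orientation: [0.1, 3.14, 0.0]
contact_force: [0.3, -0.1, -2.0]
width: 20.6
grasp_force: 59.5
```

carry_out(
  series=[
    [[-0.005,-0.08,0,0,0,0],[-0.005,-0.08,0,0,0,0],[0,0,0,0,0,0],[0,0,0,0,0,0]],
  ],
)

```text
clock: 34.05
position: [507.2, 199.5, 201.7]
orientation: [0.1, 3.14, 0.0]
contact_force: [-0.0, 0.3, -1.7]
width: 20.4
grasp_force: 59.5
```

carry_out(
  series=[
    [[-0.005,-0.08,0,0,0,0],[-0.005,-0.08,0,0,0,0],[0,0,0,0,0,0],[0,0,0,0,0,0]],
  ],
)

```text
clock: 34.45
position: [506.7, 191.4, 201.7]
orientation: [-0.1, -3.14, 0.0]
contact_force: [-0.3, -0.0, -3.6]
width: 20.7
grasp_force: 59.6
```

```bash
python3 q.py
```

```text
[506.7 191.4 201.7] yaw 1.507 34.45 w 20.7 board [-68.8 172.6] F [-0.3 -0.  -3.6] T [-0.07 -0.04  0.05]
```

carry_out(
  series=[
    [[-0.004,-0.06,0,0,0,0],[-0.004,-0.06,0,0,0,0],[0,0,0,0,0,0]],
  ],
)

```text
clock: 34.75
position: [506.3, 185.3, 201.7]
orientation: [0.1, 3.14, 0.0]
contact_force: [0.1, 0.4, -2.2]
width: 20.4
grasp_force: 59.5
```

carry_out(
  series=[
    [[-0.004,-0.06,0,0,0,0],[-0.004,-0.06,0,0,0,0],[0,0,0,0,0,0]],
  ],
)

```text
clock: 35.05
position: [506.2, 180.0, 202.0]
orientation: [0.098, 3.139, 0.004]
contact_force: [2.0, 5.4, -2.7]
width: 20.5
grasp_force: 59.5
```

```bash
python3 q.py;python3 - <<'E'
from h import *
im=env.get_image("top"); cv2.imwrite("pics/tp.png",im)
m=hue(im,12,30,40,165,110,255,(225,180,300,225)); 
n,l,stt,c=cv2.connectedComponentsWithStats(m.astype(np.uint8)); print([list(stt[k]) for k in range(1,n) if stt[k,4]>25])
for y in(100,60,20): print(y, px("top",[[*b2w(-22,y),44]]))
E
```

```text
[506.2 180.  202. ] yaw 1.508 35.05 w 20.5 board [-67.4 161.3] F [ 2.   5.4 -2.7] T [ 1.02 -0.22  0.13]
[[np.int32(233), np.int32(192), np.int32(55), np.int32(27), np.int32(555)]]
100 [[242.35359923 206.07148453]]
60 [[255.1390256  207.96643038]]
20 [[267.9609388  209.86306256]]
```

carry_out(
  series=[
    [[0.001,-0.06,0,0,0,0],[0.001,-0.06,0,0,0,0],[0.001,-0.06,0,0,0,0],[0,0,0,0,0,0]],
  ],
)

```text
clock: 35.5
position: [506.4, 171.0, 202.0]
orientation: [0.098, 3.139, 0.003]
contact_force: [1.5, 5.6, -2.6]
width: 20.6
grasp_force: 59.6
```

carry_out(
  series=[
    [[0.001,-0.06,0,0,0,0],[0.001,-0.06,0,0,0,0],[0,0,0,0,0,0]],
  ],
)

```text
clock: 35.8
position: [506.5, 165.1, 202.1]
orientation: [0.098, 3.139, 0.004]
contact_force: [2.1, 5.5, -2.8]
width: 20.9
grasp_force: 59.6
```

```bash
python3 q.py
```

```text
[506.5 165.1 202.1] yaw 1.508 35.8 w 20.9 board [-64.7 146.6] F [ 2.1  5.5 -2.8] T [ 1.12 -0.34  0.15]
```

carry_out(
  series=[
    [[0.001,-0.06,0,0,0,0],[0.001,-0.06,0,0,0,0],[0.001,-0.06,0,0,0,0],[0,0,0,0,0,0]],
  ],
)

```text
clock: 36.2
position: [506.7, 156.2, 202.1]
orientation: [0.098, 3.139, 0.004]
contact_force: [1.4, 5.5, -2.9]
width: 20.1
grasp_force: 59.6
```

carry_out(
  series=[
    [[0.001,-0.06,0,0,0,0],[0,0,0,0,0,0]],
  ],
)

```text
clock: 36.4
position: [506.7, 153.3, 202.1]
orientation: [0.098, 3.139, 0.004]
contact_force: [1.6, 5.9, -2.3]
width: 20.7
grasp_force: 59.6
```

carry_out(
  series=[
    [[0.001,-0.06,0,0,0,0],[0,0,0,0,0,0]],
  ],
)

```text
clock: 36.6
position: [506.8, 150.3, 202.1]
orientation: [0.098, 3.139, 0.005]
contact_force: [0.2, 6.5, -2.4]
width: 20.3
grasp_force: 59.6
```

```bash
python3 q.py
```

```text
[506.8 150.3 202.1] yaw 1.509 36.6 w 20.3 board [-62.1 132.1] F [ 0.2  6.5 -2.4] T [ 1.35 -0.31  0.2 ]
```

carry_out(
  series=[
    [[0.001,-0.06,0,0,0,0],[0,0,0,0,0,0]],
  ],
)

```text
clock: 36.8
position: [506.8, 147.3, 202.1]
orientation: [0.098, 3.139, 0.005]
contact_force: [1.8, 5.9, -2.0]
width: 20.6
grasp_force: 59.6
```

carry_out(
  series=[
    [[0.001,-0.05,0,0,0,0],[0,0,0,0,0,0]],
  ],
)

```text
clock: 37.0
position: [506.9, 144.9, 202.1]
orientation: [0.098, 3.139, 0.005]
contact_force: [0.9, 8.1, -2.9]
width: 20.7
grasp_force: 59.6
```

carry_out(
  series=[
    [[0.001,-0.03,0,0,0,0],[0,0,0,0,0,0]],
  ],
)

```text
clock: 37.2
position: [506.9, 143.7, 202.1]
orientation: [0.097, 3.139, 0.007]
contact_force: [1.2, 9.2, -2.1]
width: 20.3
grasp_force: 59.6
```

```bash
python3 q.py
```

```text
[506.9 143.7 202.1] yaw 1.509 37.2 w 20.3 board [-60.9 125.6] F [ 1.2  9.2 -2.1] T [ 1.88 -0.3   0.26]
```

Force is rising near the expected end. Pressing on in small steps.

carry_out(
  series=[
    [[0,-0.03,0,0,0,0],[0,0,0,0,0,0]],
  ],
)

```text
clock: 37.4
position: [506.8, 143.0, 202.2]
orientation: [0.095, 3.14, 0.011]
contact_force: [0.0, 13.2, -2.4]
width: 20.5
grasp_force: 59.7
```

carry_out(
  series=[
    [[0,-0.03,0,0,0,0],[0,0,0,0,0,0]],
  ],
)

```text
clock: 37.6
position: [506.8, 142.2, 202.4]
orientation: [0.094, 3.14, 0.015]
contact_force: [-0.3, 17.6, -2.7]
width: 20.3
grasp_force: 59.7
```

carry_out(
  series=[
    [[0,-0.03,0,0,0,0],[0,0,0,0,0,0]],
  ],
)

```text
clock: 37.8
position: [506.8, 141.4, 202.5]
orientation: [-0.092, -3.14, -0.019]
contact_force: [-0.6, 20.8, -3.0]
width: 20.6
grasp_force: 59.8
```

```bash
python3 q.py
```

```text
[506.8 141.4 202.5] yaw 1.512 37.8 w 20.6 board [-60.6 123.3] F [-0.6 20.8 -3. ] T [4.48 0.13 0.58]
```

carry_out(
  series=[
    [[0,0.1,0,0,0,0],[0,0.3,0,0,0,0],[0,0.5,0,0,0,0],[0,0,0.4,0,0,0],[0,0.9,0,0,0,0],[0,0,0,0,0,0],[0,0,0,0,0,0]],
  ],
)

```text
clock: 38.5
position: [506.2, 229.0, 221.3]
orientation: [-0.097, -3.14, 0.002]
contact_force: [-0.6, 0.5, -2.0]
width: 20.6
grasp_force: 60.3
```

```bash
python3 q.py; python3 - <<'E'
from h import *
BOX=[prism(rect(-28,28,-80,80),0,50)]
now=env.get_image("top"); cv2.imwrite("pics/td.png",now)
for n,im in(("before",cv2.imread("pics/tb.png")),("now",now)):
    g=hue(im,60,95,70,255,40,255,(240,150,335,215)); ys,xs=np.where(g); pts=np.array([w2b(*w("top",x,y,29)[:2]) for x,y in zip(xs,ys)])
    print(n,len(xs),"green board x",pts[:,0].mean(),np.percentile(pts[:,0],[10,90]),"y",pts[:,1].min(),pts[:,1].max())
    r=hue(im,0,9,150,255,60,255,(235,150,335,240))|hue(im,171,180,150,255,60,255,(235,150,335,240)); r&=~hue(im,8,180,0,255,0,255,(0,0,512,384))
    ys,xs=np.where(r); P2=np.array([w2b(*w("top",x,y,62)[:2]) for x,y in zip(xs,ys)]); k=P2[(abs(P2[:,0]-25)<45)]
    print("  red mean",k.mean(0),np.percentile(k,[3,97],axis=0))
im=now; m=hue(im,18,34,120,255,110,255,(215,185,262,222)); m2=hue(im,12,30,40,165,110,255,(215,185,290,222))
p=iou("top",m2,WEDGE,[*b2w(-14,62),-1.636],12); print("wedge",p,w2b(*p[0][:2]))
E
```

```text
[506.2 229.  221.3] yaw 1.509 38.5 w 20.6 board [-75.3 209.7] F [-0.6  0.5 -2. ] T [-0.03 -0.06 -0.08]
before 98 green board x 61.915108099153684 [59.20220549 64.76422727] y -91.4779299545187 51.871925662611275
  red mean [ 20.82030071 -17.79715134] [[ -5.84683885 -90.98303049]
 [ 47.90491602  59.6268129 ]]
now 79 green board x 69.42997600865766 [67.2790063  71.53764661] y -93.30722246715672 52.82603726890121
  red mean [ 30.14051924 -21.15964545] [[  4.61012709 -94.52028548]
 [ 55.98444804  56.00541341]]
wedge (array([544.77415287,  81.82916536,  -1.65455003]), np.float64(0.7301875378100423)) [-13.61295434  70.55944796]
```

The jaw has moved back about 7.5–8 mm and the box sits at the stop. Laying the mallet back on the mat.

carry_out(
  series=[
    [[-0.067,0.78,0,0,0,0],[-0.067,0.78,0,0,0,0],[-0.067,0.78,0,0,0,0],[0,0,0,0,0,0],[0,0,-0.3,0,0,0],[0,0,-0.15,0,0,0],[0,0,0,0,0,0],[0,0,0,0,0,0]],
  ],
)

```text
clock: 39.35
position: [496.6, 344.1, 199.1]
orientation: [-0.101, -3.139, 0.001]
contact_force: [0.1, 0.2, -2.4]
width: 20.6
grasp_force: 60.4
```

carry_out(
  series=[
    [[0,0,-0.06,0,0,0],[0,0,0,0,0,0],[0,0,0,0,0,0]],
  ],
)

```text
clock: 39.65
position: [496.6, 345.0, 196.5]
orientation: [0.1, 3.14, 0.0]
contact_force: [-0.1, -0.3, -1.9]
width: 20.6
grasp_force: 60.4
```

carry_out(
  series=[
    [[0,0,-0.06,0,0,0],[0,0,0,0,0,0],[0,0,0,0,0,0]],
  ],
)

```text
clock: 39.95
position: [496.6, 345.2, 193.4]
orientation: [0.099, 3.14, 0.001]
contact_force: [2.0, 0.1, 0.0]
width: 20.4
grasp_force: 60.7
```

```bash
python3 q.py
```

```text
[496.6 345.2 193.4] yaw 1.508 39.95 w 20.4 board [-103.4  322.8] F [2.  0.1 0. ] T [ 0.04  0.03 -0.01]
```

carry_out(
  series=[
    [[0,0,-0.04,0,0,0],[0,0,0,0,0,0],[0,0,0,0,0,0]],
  ],
)

```text
clock: 40.25
position: [496.7, 345.2, 191.6]
orientation: [0.099, 3.139, 0.001]
contact_force: [1.8, 0.8, 2.0]
width: 20.5
grasp_force: 61.0
```

carry_out(
  series=[
    [[0,0,0,0,0,0],[0,0,0,0,0,0],[0,0,0,0,0,0],[0,0,0,0,0,0],[0,0,0.3,0,0,0],[0,0,0.8,0,0,0],[0,0,0.8,0,0,0],[-0.7,0,0.3,0,0,0],[-0.9,0,0,0,0,0],[-0.9,0,0,0,0,0],[-0.9,0,0,0,0,0],[0,0,0,0,0,0],[0,0,0,0,0,0],[0,0,0,0,0,0]],
  ],
  hand=0.4,
)

```text
clock: 41.65
position: [327.1, 345.4, 301.4]
orientation: [0.1, 3.139, 0.001]
contact_force: [0.2, -0.0, 0.4]
width: 60.0
grasp_force: 0.0
```

```bash
python3 q.py; python3 - <<'E'
from h import *
im=env.get_image("scene"); top=env.get_image("top"); cv2.imwrite("pics/fs.png",im); cv2.imwrite("pics/ft.png",top)
p0=[488.6,346,-.065]
for n,I,B in(("scene",im,(330,215,470,345)),("top",top,(130,170,225,300))):
    h=hue(I,0,14,90,255,35,200,B); a=hue(I,12,30,40,165,70,255,B); k=cv2.dilate(sil(n,HEAD+HANDLE,p0,4,1),np.ones((13,13)))>0
    print(n,(k&(h|a)).sum(),iou(n,k&(h|a),HEAD+HANDLE,p0,4))
i0=cv2.imread("pics/scene0.png")  # bystanders: image change around them
for nm,b in(("bowl",(160,220,212,266)),("jar",(140,160,172,200)),("bottle",(245,290,280,338))):
    x0,y0,x1,y1=b; print(nm,np.abs(im[y0:y1,x0:x1].astype(int)-i0[y0:y1,x0:x1]).mean())
print("basin wood px",hue(im,18,30,50,165,90,255,(225,70,282,115)).sum())
pw=[]
m=hue(top,12,30,40,165,110,255,(225,185,290,222)); k=cv2.dilate(sil("top",WEDGE,[*b2w(-14,62),-1.636],12,1),np.ones((11,11)))>0
r=iou("top",m&k,WEDGE,[*b2w(-14,62),-1.636],12); print("wedge",r,w2b(*r[0][:2]))
g=hue(top,60,95,70,255,40,255,(240,150,335,215)); ys,xs=np.where(g); print("green x",np.mean([w2b(*w("top",x,y,29)[:2])[0] for x,y in zip(xs,ys)]))
E
```

```text
[327.1 345.4 301.4] yaw 1.507 41.65 w 60.0 board [-270.7  295.8] F [ 0.2 -0.   0.4] T [-0.03 -0.   -0.  ]
scene 1982 (array([ 4.87321691e+02,  3.44082605e+02, -6.06291254e-02]), np.float64(0.7646697837521917))
top 781 (array([ 4.88087524e+02,  3.47798588e+02, -6.29508482e-02]), np.float64(0.8359245064719069))
bowl 5.26128762541806
jar 3.4604166666666667
bottle 7.226587301587301
basin wood px 126
wedge (array([544.73605264,  81.66695874,  -1.64241378]), np.float64(0.8096893574071997)) [-13.62455925  70.39323141]
green x 69.42997600865766
```

```bash
python3 - <<'E'
from h import *
for f in("pics/tb.png","pics/ft.png"):
    im=cv2.imread(f).astype(np.float32); print(f)
    xs=np.arange(50,94,3); acc=0
    for y in range(-75,45,6):
        q=px("top",[[*b2w(x,y),29.5] for x in xs]).astype(np.float32); acc=acc+cv2.remap(im,q[None,:,0],q[None,:,1],cv2.INTER_LINEAR)[0]
    a=acc/20; print([(int(x),*map(int,v)) for x,v in zip(xs,a)])
E
```

```text
pics/tb.png
[(50, 4, 19, 135), (53, 18, 31, 126), (56, 51, 71, 102), (59, 82, 109, 79), (62, 96, 122, 73), (65, 99, 118, 87), (68, 95, 106, 98), (71, 74, 84, 94), (74, 50, 66, 96), (77, 38, 62, 103), (80, 36, 63, 107), (83, 36, 64, 107), (86, 35, 63, 107), (89, 35, 64, 107), (92, 36, 63, 107)]
pics/ft.png
[(50, 2, 49, 147), (53, 3, 41, 143), (56, 2, 26, 137), (59, 5, 18, 130), (62, 26, 41, 117), (65, 60, 82, 91), (68, 83, 110, 72), (71, 84, 112, 74), (74, 64, 91, 88), (77, 45, 70, 100), (80, 36, 63, 104), (83, 34, 62, 105), (86, 34, 62, 105), (89, 34, 62, 105), (92, 34, 61, 104)]
```

The red/green edge has moved 7.9 mm and no grey gap is left before the fence, so the jaw is fully back. The mallet is on the mat and the hand is clear. Handing in.

```bash
python3 -c "
from station import env
print(env.close_job())"
```

```text
the job is handed in; nothing more can be done
None
```

The job is handed in, with no verdict returned: four offcuts went into the basin, the box is clamped at the stop, the wedge was driven home with the mallet (jaw about 7.9 mm back by the top camera), and the mallet lies flat on the mat.

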